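Tighten a screw eye with a screwdriver shaft as tommy bar

TASK

The screw eye on the wooden block is not screwed home yet. Slide the screwdriver's shaft well through its loop and, keeping the gripper itself off the eye and block, use it as a bar to turn the eye clockwise (seen from above) until it comes up against its stop and is felt to be nipped up firmly there, but do not force it further, or the brass insert it sits in will spin in the wood. Then draw the screwdriver out and lay it back down on the pale foam pad, leaving the other things on the bench where they are.

Things in the scene. Friction and masses are not known exactly. Their poses are not given: they have to be found in the camera images.
- eye_hole (a point): Centre of the round through-hole of the steel screw eye: a flat-sided ring, outside diameter 30 mm, 14 mm thick along the hole, hole diameter 13 mm, on a short shank. x = the hole's level axis (open at both ends: a rod may enter along +x or -x), z up. The screw axis is the vertical line through this point, which is 77 mm above the bench.
- eye (a joint): Turn of the screw eye, rad; grows clockwise seen from above. Starts at 0.3 to 0.7; hard stop (fully home) at 1.2, where the resistance rises sharply. Friction about 0.06 N m; stays where left. A 6 mm rod in the hole swings about 0.35 rad from the hole's axis (less if off its middle height) before it binds and turns the eye.
- insert (a joint): Turn of the brass insert (disc 36 mm across, 3 mm proud of the block) that holds the eye, rad, clockwise positive. Starts at 0 and must stay there: friction of about 0.38 N m holds it in the wood, and it spins with the eye when the eye is forced against its stop harder than that; 0.2 to 0.3 N m nips the eye up well.
- driver_handle (a point): Middle of the handle of the screwdriver, a loose straight tool 189 mm long, 0.07 kg, lying level on the foam pad: round handle 28 mm in diameter, 98 mm long, then a steel shaft 6 mm in diameter, 90 mm long, on the same axis. The point lies on the axis; +y points to the butt end (49 mm away), -y to the tip (139 mm away; the shaft begins 49 mm away).
- driver_tip (a point): Tip of the screwdriver's shaft, on the tool's axis; same axes as driver_handle.
- block: Wooden block, 100 (x) x 80 (y) x 45 mm high, fixed to the bench, that carries the screw eye in the middle of its top; origin under its middle, x and y along its sides.
- pad_top (a point): Centre of the top of the pale foam pad, a flat rectangle 170 mm (its x) by 120 mm (its y), 22 mm thick, fixed to the bench. z up.
- nipper: Pair of nippers, 62 x 140 x 16 mm, lying on the bench; origin under its middle. Bystander.
- tape: Roll of white tape, 72 mm in diameter, 20 mm high, lying flat on the bench; origin under its middle. Bystander.
- clip: Small black plastic clip, 12 x 39 x 14 mm, on the bench; origin under its middle. Bystander.
- marker: Felt marker, 14 x 131 x 14 mm, lying on the bench; origin under its middle. Bystander.

How it is judged:
On the way, in this order (a step that is already met when the one before it is completed fails the run):
1. the screwdriver's shaft is through the loop while the eye is still loose (x of eye_hole in the frame of driver_tip between -0.01 and 0.01 m and z of eye_hole in the frame of driver_tip between -0.01 and 0.01 m and y of eye_hole in the frame of driver_tip between 0.015 and 0.092 m and value of joint eye below 1 rad), for 0.1 s.
2. the eye is turned home by the shaft and nipped up against its stop (the shaft bears on it with over 18 N in all) (x of eye_hole in the frame of driver_tip between -0.01 and 0.01 m and z of eye_hole in the frame of driver_tip between -0.01 and 0.01 m and y of eye_hole in the frame of driver_tip between 0.015 and 0.092 m and value of joint eye above 1.165 rad and contact force between driver and block above 18 N), for 0.1 s.
At the end, for the whole second after the job is handed in: The screw eye is home (within 0.035 rad of its stop), and the screwdriver is out of it and lies level and at rest on the foam pad, the middle of its handle above the pad (value of joint eye above 1.165 rad and x of driver_handle in the frame of pad_top between -0.085 and 0.085 m and y of driver_handle in the frame of pad_top between -0.06 and 0.06 m and z of driver_handle in the frame of pad_top between 0.006 and 0.022 m and angle between driver_handle's own y axis and vertical between 1.4 and 1.74 rad and linear speed of driver below 0.02 m/s and contact force between driver and block below 0.05 N); the robot touches nothing.
It fails at once if the brass insert is spun in the wood (more than 0.05 rad) (value of joint insert above 0.05 rad).
It fails at once if the screwdriver is pressed on the eye or block with more than 60 N (contact force between driver and block above 60 N).
It fails at once if the gripper itself touches the screw eye or block (contact force between the fingers and block above 1 N).
It fails at once if one of the other things (nippers, tape, clip, marker) is pushed more than 30 mm (distance of any of nipper, tape, clip, marker from where it was at the start of the episode above 0.03 m).
It also fails if it takes over 72 s, if anything falls off the work surface, if the arm or the gripper's body presses on something with over 40 N, if the wrist force passes 120 N, or if a joint passes its speed limit or range.

ROBOT

A 6-joint arm with a two-finger parallel gripper is mounted at the origin on a cart in front of the work surface, level with it; the furniture and walls round the work are solid. World frame = base frame: x ahead of the robot, y to its left, z up, the work surface at z = 0. Lengths are in m, angles in rad, forces in N, time in s.
With the tool pointing down it reaches from about 0.275 to 0.875 m from the base axis. Payload 12.5 kg.
Tool frame: the origin (TCP) lies on the centre line of the jaws, within the pads' length; the fingertips stand 19 mm ahead of it and the grasp point (between the pads) is the TCP; z points along the fingers, x is the direction in which the jaws open and shut, and the axes are right-handed (so a half turn about z gives the same grasp; the last joint's range is limited). The gripper opens to 85 mm and grips with 20 to 120 N. Pads are 22 mm wide; open, the fingers measure 114 mm over their backs; the gripper's body (76 mm by 85 mm) begins 54 mm behind the grasp point. The pads swing forward as they close: fully open they stand 13 mm farther back than shut.
Start: joints at [1.244, 0.351, 1.652, -0, 1.139, -0.085], TCP at [0.132, 0.534, 0.214] pointing down, gripper open.
Joint ranges: [-2.75, 2.75], [-0.79, 2.1], [0.01, 2.65], [-1.57, 4.71], [0.07, 3.14], [-2.87, 2.87]. Speed limits (rad/s): [2.22, 2.22, 2.79, 3.14, 3.14, 3.14].

INTERFACE

Orientations are given as a unit quaternion [x, y, z, w].
In Python, from bench import * gives the robot as it stands.
- The arm moves only by the shell command python3 -m creep 'ROWS' [FORCE]. ROWS is text: rows parted by semicolons, each of 5 numbers parted by spaces: the opening, from -1 (shut) to 1 (fully open), then the shift along the tool's x, y, z in mm, then the turn about the tool's z in rad. A call has 1 to 12 rows; each row shifts and turns the pose as measured when the row begins, along the tool's axes as they then stand; what a row does not reach is not made up. A row lasts 1/12 s, in which the tool goes at most 41.7 mm and 7.16 degrees, less where a joint would pass 70% of its speed; a pose out of reach is approached as far as the arm can. A call is refused whole if a number of a shift passes 41.7 or a number of a turn 0.125, either way. A call with a gripper value outside its range is refused whole. The fingers move at their own pace and stop on an object; FORCE is the grip in N (left out, the last holds). Time passes only in rows, so rows that do not move let the fingers close. It gives the time, the measured TCP pose, the force and the opening at its end, in the units of the state.
- sense(): the state, without advancing time (a new reading comes with each control period).
- get_image(name): name is "scene" or "top" or "wrist"; returns the picture (384x512x3 uint8, red, green, blue); there is no depth.
- calibration(name): a dict with "fx", "fy", "cx", "cy" (pixels), "R" (3x3) and "t" (3): a world point X has camera coordinates R X + t. Camera axes: x right, y down, z forward; pixel columns grow to the right and rows downward; lengths in m; the calibration is good to about 2 mm. A picture is of the moment at which its call begins: read the wrist's pose just before it. calibration takes no time and is no camera call; for the wrist camera it gives the pose at the moment of the call.
- sign_off(): hands the job in, once; it reports no verdict.
The state is a dict: "t": time; "qpos": joint angles; "qvel": joint speeds; "joint_torque": joint torques, N m; "tcp_pos": TCP position; "orientation": TCP orientation; "ft_force": force on the tool from outside, world axes, zero at the start; "ft_torque": the same for the moment, N m; "grip_width": finger opening in m.
Only numpy, scipy, OpenCV 4.12 (cv2) and the standard library are available. Lean on these libraries where they do the work, as an engineer would, in place of code of your own. Each camera call takes 0.05 s, during which the arm holds its last target.

## Working session

There is one attempt and no reset: what is moved stays moved. The work goes in short steps, Python scripts to look and compute and a shell command to move; the robot and the scene stay as the last step left them, time stands still between calls to the robot, and variables do not carry over. Pictures are saved under pics/ and viewed, and the job is handed in when it is done.

```bash
ls; mkdir -p pics; python3 - <<'E'
from bench import *
import cv2
s=sense();print(s)
for n in ["scene","top","wrist"]:
    c=calibration(n);print(n,c)
    cv2.imwrite(f"pics/{n}0.png",get_image(n)[:,:,::-1])
E
```

```text
pics
{'t': 0.0, 'qpos': array([ 1.24441897e+00,  3.51262581e-01,  1.65241525e+00,  1.18287559e-05,
        1.13913028e+00, -8.45838034e-02]), 'qvel': array([-4.11673619e-04,  1.01670065e-03, -1.34651527e-03,  6.34154448e-04,
       -4.47676694e-05, -6.87892761e-04]), 'joint_torque': array([ 1.70145115e-03, -5.06094217e+01, -2.91409367e+01,  2.46075280e-05,
        4.48565537e-03,  6.24723884e-05]), 'tcp_pos': array([0.13154332, 0.5336708 , 0.21304737]), 'orientation': array([ 7.87225742e-01,  6.16664626e-01, -5.11312051e-04,  3.28515338e-04]), 'ft_force': array([ 0.20817972, -0.24194524, -0.13646104]), 'ft_torque': array([ 1.06454337e-02, -6.16677826e-05, -1.13449396e-02]), 'grip_width': 0.08505718306037532}
scene {'fx': 440.7013326591788, 'fy': 440.7013326591788, 'cx': 254.79691041956542, 'cy': 191.12017463728623, 'R': array([[-0.76778052, -0.64068966,  0.00546168],
       [-0.4879997 ,  0.57923593, -0.65294872],
       [ 0.41517389, -0.50398661, -0.75738243]]), 't': array([0.41894434, 0.33993487, 0.87177413])}
top {'fx': 346.7047049812433, 'fy': 346.7047049812433, 'cx': 256.24173156299537, 'cy': 192.63413319093033, 'R': array([[ 0.02054584, -0.99977973,  0.0042842 ],
       [-0.9991176 , -0.02068886, -0.03655125],
       [ 0.03663184, -0.00352945, -0.9993226 ]]), 't': array([-0.041192  ,  0.53661058,  0.92892045])}
wrist {'fx': 279.309426767514, 'fy': 279.309426767514, 'cx': 252.72848112621736, 'cy': 192.81029978831546, 'R': array([[ 2.39861978e-01,  9.70806991e-01, -1.29658950e-04],
       [ 9.37055701e-01, -2.31487969e-01,  2.61419075e-01],
       [ 2.53757451e-01, -6.28259940e-02, -9.65225389e-01]]), 't': array([-0.54935256, -0.03355807,  0.37708683])}
```

View pics/scene0.png

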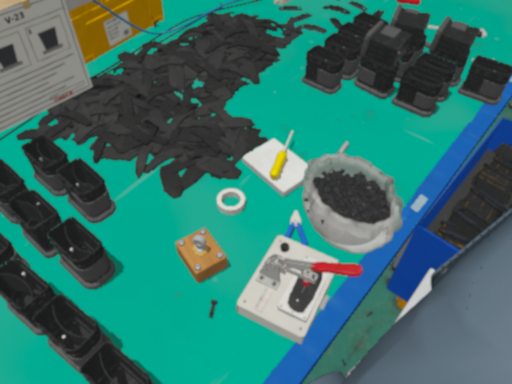

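View pics/top0.png

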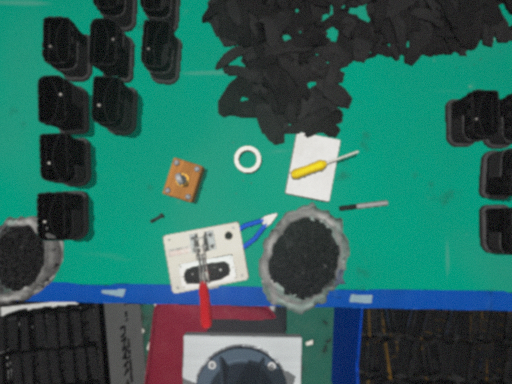

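View pics/wrist0.png

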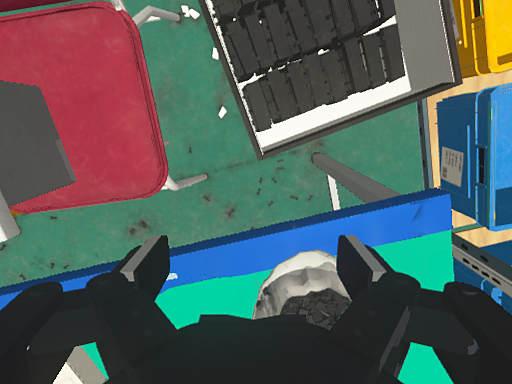

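```bash
cat > h.py <<'E'
from bench import *
import cv2, numpy as np
def ray(n,u,v,z,c=None):
    c=c or calibration(n)
    d=np.array([(u-c['cx'])/c['fx'],(v-c['cy'])/c['fy'],1.])
    o=-c['R'].T@c['t']; d=c['R'].T@d
    return o+d*(z-o[2])/d[2]
def proj(n,X,c=None):
    c=c or calibration(n)
    p=c['R']@np.array(X)+c['t']; return np.array([c['fx']*p[0]/p[2]+c['cx'],c['fy']*p[1]/p[2]+c['cy']])
def crop(img,x,y,w,h,k): return cv2.resize(img[y:y+h,x:x+w],None,fx=k,fy=k,interpolation=cv2.INTER_CUBIC)
E
python3 - <<'E'
from h import *
t=cv2.imread('pics/top0.png'); s=cv2.imread('pics/scene0.png')
cv2.imwrite('pics/c1.png',crop(t,150,145,70,60,10))
cv2.imwrite('pics/c2.png',crop(t,280,125,115,90,6))
cv2.imwrite('pics/c3.png',crop(s,165,215,75,70,8))
hsv=cv2.cvtColor(t,cv2.COLOR_BGR2HSV)
m=cv2.inRange(hsv,(20,120,120),(35,255,255)); m[:, :270]=0;m[:120]=0;m[200:]=0
n,l,st,ce=cv2.connectedComponentsWithStats(m);i=1+np.argmax(st[1:,4]);print(st[i],ce[i])
ys,xs=np.where(l==i);P=np.array([ray('top',a,b,.036)[:2] for a,b in zip(xs,ys)])
c=P.mean(0);w,V=np.linalg.eigh(np.cov(P.T));a=V[:,1];pr=(P-c)@a
print('handle',c,a,np.degrees(np.arctan2(a[1],a[0])),pr.min(),pr.max(),c+a*(pr.min()+pr.max())/2)
b=cv2.inRange(hsv,(8,80,80),(20,255,255)); b[:, :155]=0;b[:,215:]=0;b[:145]=0;b[215:]=0
ctr=max(cv2.findContours(b,0,2)[0],key=cv2.contourArea);r=cv2.minAreaRect(ctr);print(r)
bp=cv2.boxPoints(r);W=np.array([ray('top',*p,.045) for p in bp]);print(W,W.mean(0))
print(np.linalg.norm(W[1]-W[0]),np.linalg.norm(W[2]-W[1]))
E
```

```text
[292 161  35  18 304] [308.54934211 169.02960526]
handle [ 0.60161797 -0.16685831] [-0.36160824  0.93233014] 111.19899626670697 -0.04798795939597207 0.04748163790155635 [ 0.60170952 -0.16709434]
((183.1000213623047, 179.70001220703125), (30.99032211303711, 37.314876556396484), 18.434947967529297)
[[0.5313559  0.21402547 0.045     ]
 [0.6245424  0.18604228 0.045     ]
 [0.60046429 0.10859633 0.045     ]
 [0.5074334  0.13686078 0.045     ]] [0.565949   0.16138122 0.045     ]
0.09729739474428122 0.08110259106238658
```

View pics/c1.png

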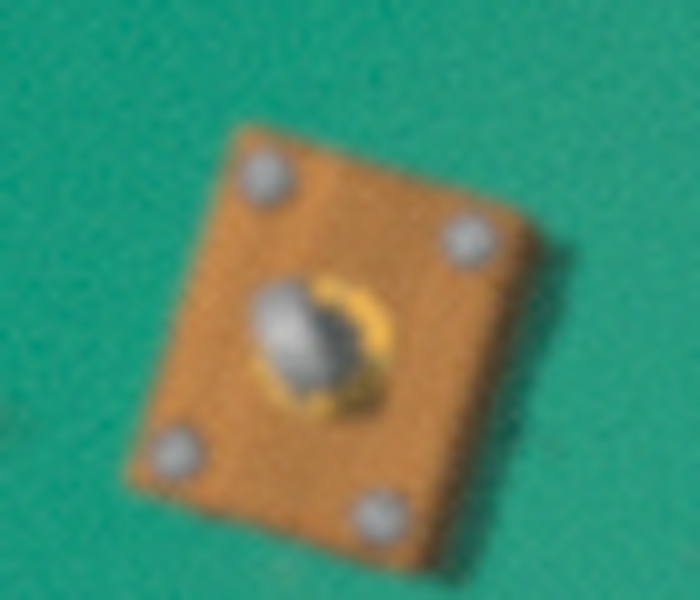

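View pics/c2.png

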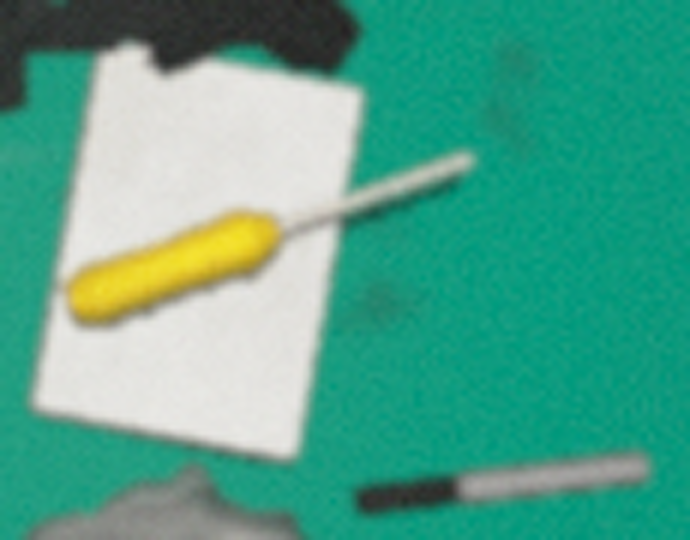

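View pics/c3.png

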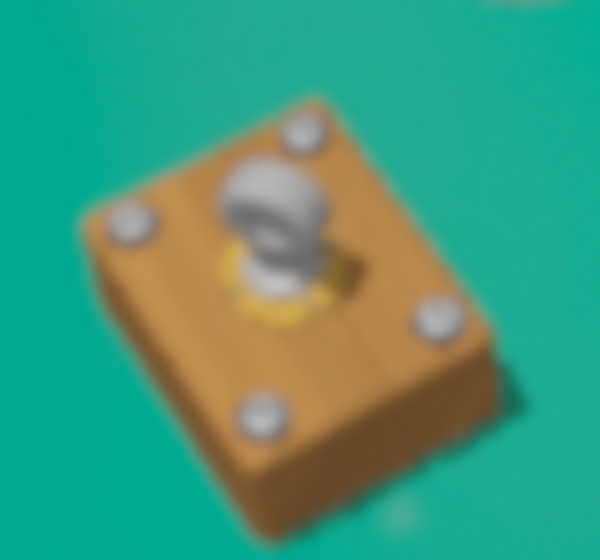

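```bash
cat >> h.py <<'E'
from scipy.spatial.transform import Rotation as Ro
def yaw(s=None):
    s=s or sense(); x=Ro.from_quat(s['orientation']).as_matrix()[:,0]; return np.arctan2(x[1],x[0])
def need(target,yw=None):
    s=sense(); M=Ro.from_quat(s['orientation']).as_matrix()
    d=M.T@(np.array(target)-s['tcp_pos'])*1000
    print('t',round(s['t'],2),'tcp',s['tcp_pos'].round(4),'yaw',round(np.degrees(yaw(s)),2),'tiltz',M[:,2].round(4),'shift mm',d.round(1), 'turn',None if yw is None else round((yaw(s)-yw+np.pi)%(2*np.pi)-np.pi,3))
E
python3 - <<'E'
from h import *
s=sense();c=calibration('wrist');M=Ro.from_quat(s['orientation']).as_matrix()
print('cam in tool',M.T@(-c['R'].T@c['t']-s['tcp_pos']), 'axes in tool\n',(M.T@c['R'].T).round(3))
need([.42,.21,.214],np.radians(30))
for n,uv in dict(tape=(247,159),clip=(157,217),tray=(115,100),tray2=(65,160),tip=(357,152),bowl=(303,255)).items(): print(n,ray('top',*uv,.0).round(3))
E
```

```text
cam in tool [-0.00041696 -0.06591828 -0.15955921] axes in tool
 [[ 1.    -0.001  0.001]
 [ 0.     0.965  0.262]
 [-0.001 -0.262  0.965]]
t 0.15 tcp [0.1316 0.5337 0.2132] yaw 76.15 tiltz [-3.e-04 -8.e-04 -1.e+00] shift mm [-245.3  357.5   -0.6] turn 0.805
tape [ 0.63  -0.003  0.   ]
clip [0.466 0.239 0.   ]
tray [0.785 0.365 0.   ]
tray2 [0.616 0.495 0.   ]
tip [ 0.655 -0.305  0.   ]
bowl [ 0.371 -0.161  0.   ]
```

```bash
python3 -m creep '1 -18 35 0 0;1 -18 35 0 0;1 -18 35 0 0;1 -18 35 0 0;1 -18 35 0 0;1 -18 35 0 0;1 -18 35 0 0;1 -18 35 0 0;1 -18 35 0 0;1 -18 35 0 0;1 -18 35 0 0;1 -18 35 0 0'; python3 -c "
from h import *
need([.575,.145,.22],np.radians(30))"
```

```text
t: 1.15
tcp_pos: [0.4973, 0.213, 0.2113]
orientation: [0.784, 0.621, -0.001, -0.0]
ft_force: [0.6, 0.8, 0.4]
grip_width: 0.0853
t 1.15 tcp [0.4973 0.213  0.2113] yaw 76.78 tiltz [-0.0025 -0.001  -1.    ] shift mm [-48.4  91.1  -8.8] turn 0.816
```

```bash
python3 -m creep '1 -16 30 -3 0;1 -16 30 -3 0;1 -16 30 -3 0;1 0 0 0 0.12;1 0 0 0 0.12;1 0 0 0 0.12;1 0 0 0 0.12;1 0 0 0 0.12;1 0 0 0 0.12;1 0 0 0 0.1;1 0 0 0 0'; python3 - <<'E'
from h import *
need([.575,.145,.22],np.radians(30))
c=calibration('wrist')
im=get_image('wrist')[:,:,::-1];cv2.imwrite('pics/w1.png',im)
print(proj('wrist',[.566,.161,.077],c)); np.save('c_w1.npy',c,allow_pickle=True)
E
```

```text
t: 2.07
tcp_pos: [0.5819, 0.1326, 0.2163]
orientation: [0.971, 0.238, -0.004, 0.001]
ft_force: [0.8, -0.8, -0.4]
grip_width: 0.0855
t 2.07 tcp [0.5819 0.1326 0.2163] yaw 27.56 tiltz [-0.0077 -0.003  -1.    ] shift mm [ -0.4 -14.2  -3.7] turn -0.043
[252.87693114 149.70009403]
```

View pics/w1.png

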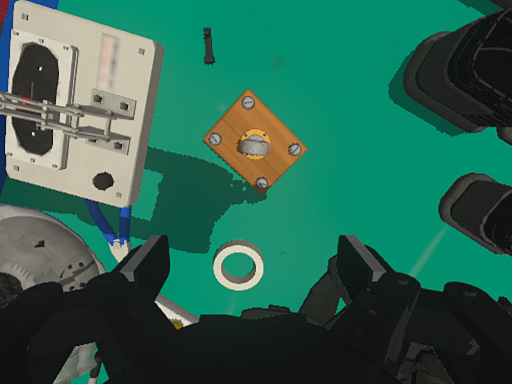

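```bash
python3 - <<'E'
from h import *
im=cv2.imread('pics/w1.png')
cv2.imwrite('pics/w1c.png',crop(im,225,115,60,55,12))
cv2.imwrite('pics/w1d.png',crop(im,195,80,120,115,5))
E
```

```text
(no output)
```

View pics/w1c.png

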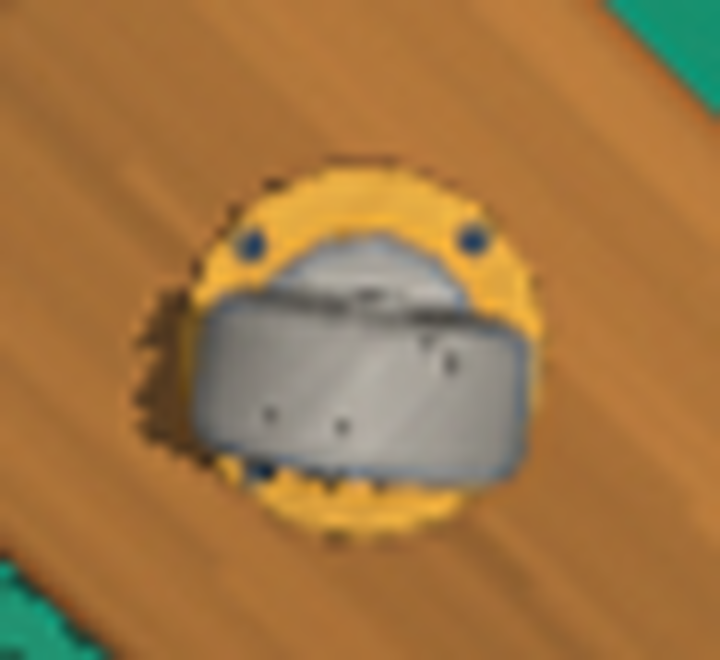

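View pics/w1d.png

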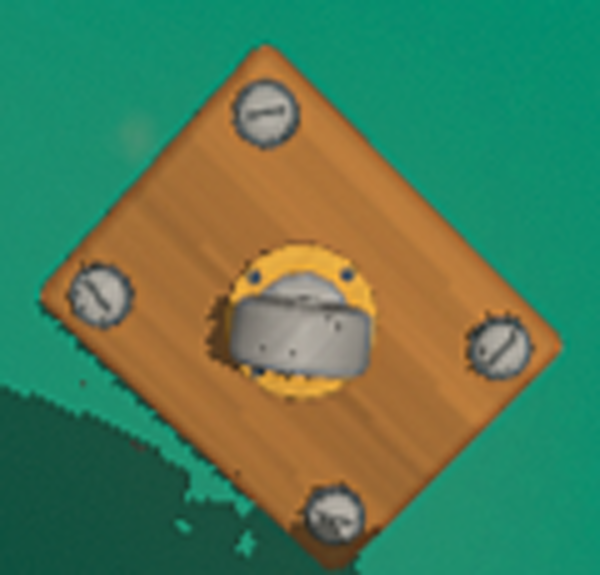

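```bash
python3 - <<'E'
from h import *
c=np.load('c_w1.npy',allow_pickle=True).item()
f=lambda x,y,z:ray('wrist',225+(x+.5)/12-.5,115+(y+.5)/12-.5,z,c)
g=lambda x,y,z:ray('wrist',195+(x+.5)/5-.5,80+(y+.5)/5-.5,z,c)
L,R=f(198,372,.077),f(530,405,.077)
print('ring',L,R,(L+R)/2,np.linalg.norm(L-R),'plane angle',np.degrees(np.arctan2(*(R-L)[1::-1])))
for a,b in (((215,295),(525,325)),((205,445),(515,485))):
    a=f(*a,.087);b=f(*b,.087);print('edge',np.degrees(np.arctan2(*(b-a)[1::-1])))
print('disc',f(367,352,.048),np.linalg.norm(f(193,352,.048)-f(542,352,.048)))
cs=np.array([g(*p,.045) for p in ((265,43),(562,345),(337,565),(42,295))])
print('block',cs.mean(0),np.degrees(np.arctan2(*(cs[1]-cs[0])[1::-1])),np.linalg.norm(cs[1]-cs[0]),np.linalg.norm(cs[2]-cs[1]))
E
```

```text
ring [0.55284794 0.15907814 0.077     ] [0.58022164 0.1701047  0.077     ] [0.56653479 0.16459142 0.077     ] 0.029511095958840747 plane angle 21.940346263993582
edge 22.112409938045726
edge 20.243773625306684
disc [0.56652488 0.16526642 0.048     ] 0.03376778687654503
block [0.56635586 0.16568928 0.045     ] -16.34320134239141 0.09643131252485676 0.07499903346204967
```

```bash
R='1 0 0 0 0.125'; python3 -m creep '1 0 0 0 0.124;1 0 0 0 0.124;1 0 0 0 0.124;1 0 0 0 0.124;1 0 0 0 0.124;1 0 0 0 0.124;1 0 0 0 0.124;1 0 0 0 0.124;1 0 0 0 0.124;1 0 0 0 0.124;1 0 0 0 0.124;1 0 0 0 0.124' | grep -v ft; python3 -m creep '1 0 0 0 0.124;1 0 0 0 0.124;1 0 0 0 0.124;1 0 0 0 0.124;1 0 0 0 0.124;1 0 0 0 0.124;1 0 0 0 0.124;1 0 0 0 0.124;1 0 0 0 0.124;1 0 0 0 0.124;1 0 0 0 0.124;1 0 0 0 0.124'; python3 -c "
from h import *
need([.602,-.167,.2],np.radians(-158.8))
print(sense()['qpos'])"
```

```text
t: 3.12
tcp_pos: [0.5808, 0.1327, 0.2146]
orientation: [0.876, -0.483, -0.004, 0.004]
grip_width: 0.0856
t: 4.12
tcp_pos: [0.5798, 0.1329, 0.213]
orientation: [-0.312, 0.95, 0.0, -0.007]
ft_force: [-0.1, 0.2, 0.3]
grip_width: 0.0853
t 4.12 tcp [0.5798 0.1329 0.213 ] yaw -143.65 tiltz [-0.0144 -0.0041 -0.9999] shift mm [ 159.7 -254.8   13.9] turn 0.264
[ 1.47986249e-01  4.40368549e-01  1.52009766e+00 -2.02556694e-03
  1.19599253e+00  2.65592055e+00]
```

```bash
python3 -m creep '1 20 -32 2 0;1 20 -32 2 0;1 20 -32 2 0;1 20 -32 2 0;1 20 -32 2 0;1 20 -32 2 0;1 20 -32 2 0;1 10 -16 0 0;1 0 0 0 0.12;1 0 0 0 0.12;1 0 0 0 0'; python3 - <<'E'
from h import *
need([.602,-.167,.2],np.radians(-158.8))
c=calibration('wrist')
im=get_image('wrist')[:,:,::-1];cv2.imwrite('pics/w2.png',im)
np.save('c_w2.npy',c,allow_pickle=True)
hsv=cv2.cvtColor(im.copy(),cv2.COLOR_BGR2HSV)
m=cv2.inRange(hsv,(20,120,120),(35,255,255))
n,l,st,ce=cv2.connectedComponentsWithStats(m);i=1+np.argmax(st[1:,4]);print(st[i],ce[i])
ys,xs=np.where(l==i);P=np.array([ray('wrist',a,b,.036,c)[:2] for a,b in zip(xs,ys)])
q=P.mean(0);w,V=np.linalg.eigh(np.cov(P.T));a=V[:,1];pr=(P-q)@a
print('handle',q,np.degrees(np.arctan2(a[1],a[0])),pr.min(),pr.max(),q+a*(pr.min()+pr.max())/2)
E
```

```text
t: 5.03
tcp_pos: [0.6018, -0.1625, 0.1974]
orientation: [-0.21, 0.978, -0.0, -0.008]
ft_force: [-0.2, 0.8, -0.8]
grip_width: 0.0858
t 5.03 tcp [ 0.6018 -0.1625  0.1974] yaw -155.72 tiltz [-0.0156 -0.0034 -0.9999] shift mm [ 1.7 -4.2 -2.6] turn 0.054
[ 240  131   27   84 1784] [252.35257848 171.66367713]
handle [ 0.60164892 -0.16679614] 111.24201397179128 -0.04729118960774471 0.051817802932315075 [ 0.6008289 -0.1646866]
```

View pics/w2.png

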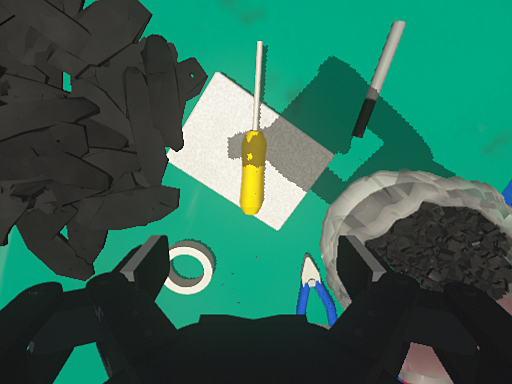

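```bash
python3 -m creep '0.3 2 -4 20 0.054;0.3 0 0 25 0;0.3 0 0 25 0;0.3 0 0 25 0;0.3 0 0 15 0;0.3 0 0 10 0;0.3 0 0 0 0'; python3 -c "
from h import *
need([.6016,-.167,.046],np.radians(-158.8))"
```

```text
t: 5.67
tcp_pos: [0.6013, -0.1645, 0.0744]
orientation: [-0.21, 0.978, -0.001, -0.006]
ft_force: [0.4, 0.1, 0.1]
grip_width: 0.0557
t 5.67 tcp [ 0.6013 -0.1645  0.0744] yaw -155.77 tiltz [-0.0115 -0.0045 -0.9999] shift mm [ 0.4 -2.4 28.4] turn 0.053
```

```bash
python3 -m creep '0.3 0.5 -3 10 0.06;0.3 0 0 10 0.02;0.3 0 0 8 0;0.3 0 0 4 0;0.3 0 0 0 0'; python3 -c "
from h import *
need([.6016,-.167,.046],np.radians(-158.8))"
```

```text
t: 6.08
tcp_pos: [0.6036, -0.1669, 0.0435]
orientation: [-0.177, 0.984, -0.002, -0.004]
ft_force: [-0.3, 0.6, -0.9]
grip_width: 0.0556
t 6.08 tcp [ 0.6036 -0.1669  0.0435] yaw -159.66 tiltz [-0.0079 -0.0056 -1.    ] shift mm [ 1.9  0.6 -2.5] turn -0.015
```

```bash
python3 -m creep '0.3 2 0 -3 0;0.3 0 0 0 0;-1 0 0 0 0;-1 0 0 0 0;-1 0 0 0 0;-1 0 0 0 0;-1 0 0 0 0;-1 0 0 0 0' 60; python3 -c "
from h import *
need([.6016,-.167,.046],np.radians(-158.8));print(sense()['ft_force'])"
```

```text
t: 6.75
tcp_pos: [0.6028, -0.1679, 0.0496]
orientation: [-0.178, 0.984, -0.003, -0.003]
ft_force: [-0.1, -0.2, -0.1]
grip_width: 0.0002
t 6.75 tcp [ 0.6028 -0.1679  0.0496] yaw -159.44 tiltz [-0.0044 -0.0069 -1.    ] shift mm [0.8 1.3 3.6] turn -0.011
[-0.07594814 -0.22185892 -0.08159383]
```

```bash
python3 - <<'E'
from h import *
for n in ['wrist','scene','top']:
    cv2.imwrite(f'pics/{n}3.png',get_image(n)[:,:,::-1])
E
```

```text
(no output)
```

View pics/wrist3.png

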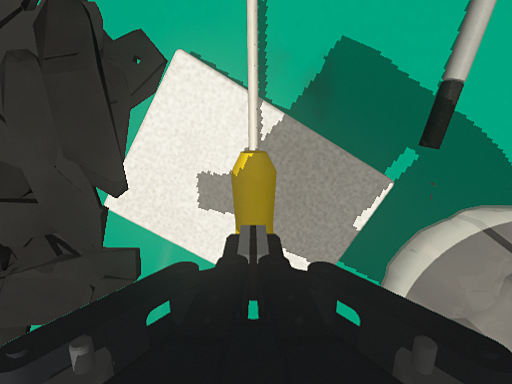

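View pics/scene3.png

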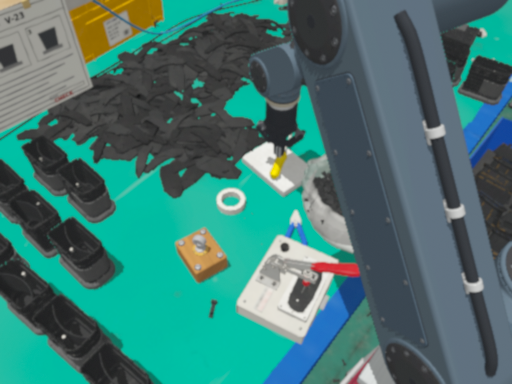

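View pics/top3.png

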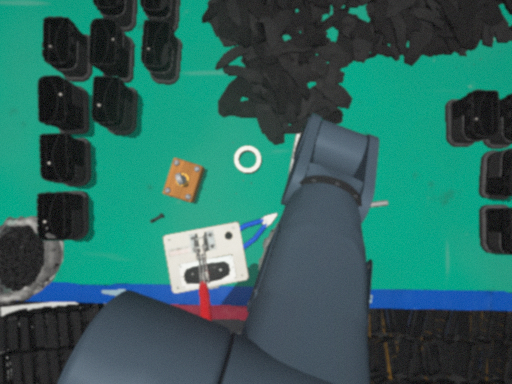

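```bash
python3 -m creep '-1 0 0 -15 0;-1 0 0 -10 0;0.2 0 0 0 0;0.2 0 0 0 0;0.2 0 0 0 0;0.2 0 0 0 0;0.2 0 0 0 0;0.2 0 0 0 0'; python3 - <<'E'
from h import *
need([.6016,-.167,.041],np.radians(-158.8));print(sense()['ft_force'])
c=calibration('wrist')
im=get_image('wrist')[:,:,::-1];cv2.imwrite('pics/w4.png',im)
hsv=cv2.cvtColor(im.copy(),cv2.COLOR_BGR2HSV)
m=cv2.inRange(hsv,(20,120,100),(35,255,255))
n,l,st,ce=cv2.connectedComponentsWithStats(m);i=1+np.argmax(st[1:,4]);print(st[i],ce[i])
ys,xs=np.where(l==i);P=np.array([ray('wrist',a,b,.036,c)[:2] for a,b in zip(xs,ys)])
q=P.mean(0);w,V=np.linalg.eigh(np.cov(P.T));a=V[:,1];pr=(P-q)@a
print('handle',q,np.degrees(np.arctan2(a[1],a[0])),pr.min(),pr.max(),q+a*(pr.min()+pr.max())/2)
E
```

```text
t: 7.57
tcp_pos: [0.6021, -0.1675, 0.0736]
orientation: [-0.178, 0.984, -0.002, -0.004]
ft_force: [1.2, -0.2, -0.1]
grip_width: 0.0513
t 7.57 tcp [ 0.6021 -0.1675  0.0736] yaw -159.44 tiltz [-0.0067 -0.006  -1.    ] shift mm [-0.   0.7 32.6] turn -0.011
[ 1.15921842 -0.23818206 -0.09539585]
[ 233  146   40  130 4319] [252.67515629 208.61264182]
handle [ 0.60169982 -0.16742976] 111.08164359929702 -0.047055267523051454 0.054382265911151605 [ 0.60038206 -0.16401146]
```

View pics/w4.png

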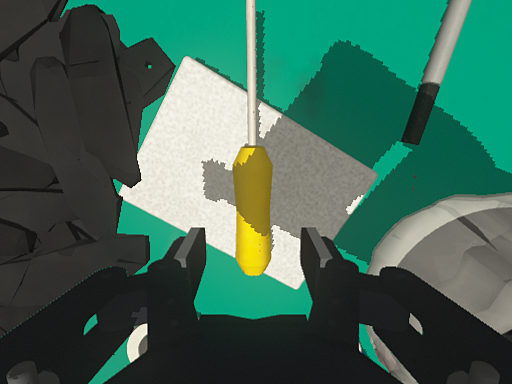

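```bash
python3 -m creep '0.2 0 0 10 0;0.2 0 0 10 0;0.2 0 0 8 0;0.2 0 0 4 0;0.2 0 0 0 0;0.2 0 0 0 0'; python3 -c "
from h import *
need([.6012,-.1665,.0405],np.radians(-158.8));print(sense()['ft_force'])"
```

```text
t: 8.12
tcp_pos: [0.6007, -0.1673, 0.036]
orientation: [-0.178, 0.984, -0.002, -0.005]
ft_force: [-0.0, 0.0, -0.7]
grip_width: 0.0515
t 8.12 tcp [ 0.6007 -0.1673  0.036 ] yaw -159.44 tiltz [-0.0096 -0.005  -0.9999] shift mm [-0.7  0.6 -4.5] turn -0.011
[-0.03745808  0.01489291 -0.69933657]
```

```bash
python3 -m creep '0.2 0 0 -2.5 0;0.2 0 0 0 0;0.2 0 0 0 0'; python3 -c "
from h import *
need([.6012,-.1665,.0405],np.radians(-158.8));print(sense()['ft_force'])"
```

```text
t: 8.37
tcp_pos: [0.6009, -0.1673, 0.039]
orientation: [-0.178, 0.984, -0.002, -0.005]
ft_force: [0.3, 0.0, 0.1]
grip_width: 0.0512
t 8.37 tcp [ 0.6009 -0.1673  0.039 ] yaw -159.44 tiltz [-0.0094 -0.005  -0.9999] shift mm [-0.5  0.7 -1.5] turn -0.011
[0.28372076 0.02583817 0.05320424]
```

Close, a bit at a time while watching forces.

```bash
python3 -m creep '-0.2 0 0 -1 0;-0.2 0 0 0 0;-0.2 0 0 0 0' 60;  python3 -m creep '-1 0 0 0 0;-1 0 0 0 0;-1 0 0 0 0;-1 0 0 0 0'
```

```text
t: 8.62
tcp_pos: [0.6015, -0.1675, 0.0411]
orientation: [-0.178, 0.984, -0.002, -0.004]
ft_force: [-0.4, 0.3, 0.3]
grip_width: 0.0342
t: 8.95
tcp_pos: [0.6017, -0.1676, 0.0415]
orientation: [-0.178, 0.984, -0.002, -0.004]
ft_force: [-1.1, -0.7, 0.7]
grip_width: -0.0
```

```bash
python3 - <<'E'
from h import *
a=get_image('wrist')[:,:,::-1];b=get_image('scene')[:,:,::-1]
cv2.imwrite('pics/w5.png',np.hstack([crop(a,180,120,150,150,3),crop(b,230,110,100,112,4)[:450]]))
E
```

```text
Traceback (most recent call last):
ValueError: all the input array dimensions except for the concatenation axis must match exactly, but along dimension 0, the array at index 0 has size 450 and the array at index 1 has size 448
```

```bash
python3 - <<'E'
from h import *
a=get_image('wrist')[:,:,::-1];b=get_image('scene')[:,:,::-1]
cv2.imwrite('pics/w5.png',np.hstack([crop(a,180,120,150,150,2),crop(b,230,120,100,100,3)]))
print(proj('scene',sense()['tcp_pos']),sense()['grip_width'])
E
```

```text
[279.04002644 161.91841297] -8.15417697061851e-05
```

View pics/w5.png

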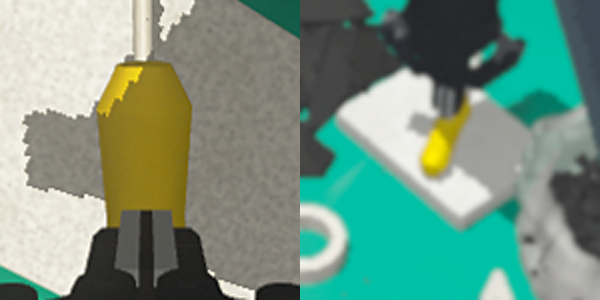

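```bash
python3 -m creep '-1 0 0 -30 0;-1 0 0 -30 0;-1 0 0 0 0;-1 0 0 0 0'; python3 - <<'E'
from h import *
s=sense();cs=calibration('scene');cw=calibration('wrist')
b=get_image('scene')[:,:,::-1];a=get_image('wrist')[:,:,::-1]
b=b.copy();a=a.copy()
M=Ro.from_quat(s['orientation']).as_matrix()
for k in (-20,0,19):
    X=s['tcp_pos']+M[:,2]*k/1000; print(k,proj('scene',X,cs),proj('wrist',X,cw))
    for im,c,n in((b,cs,'scene'),(a,cw,'wrist')):
        u,v=proj(n,X,c).round().astype(int); im[v,u]=(0,0,255)
cv2.imwrite('pics/w6.png',np.hstack([cv2.resize(a[150:300,180:330],None,fx=2,fy=2,interpolation=0),cv2.resize(b[90:190,230:330],None,fx=3,fy=3,interpolation=0)]))
E
```

```text
t: 9.48
tcp_pos: [0.6011, -0.1669, 0.1023]
orientation: [-0.178, 0.984, -0.001, -0.006]
ft_force: [-0.6, -0.1, -0.9]
grip_width: -0.0
-20 [280.45059968 139.65046612] [252.45945067 243.15829541]
0 [280.15002102 145.4598831 ] [252.54484213 228.99389209]
19 [279.87183533 150.83650132] [252.60984667 218.21119372]
```

View pics/w6.png

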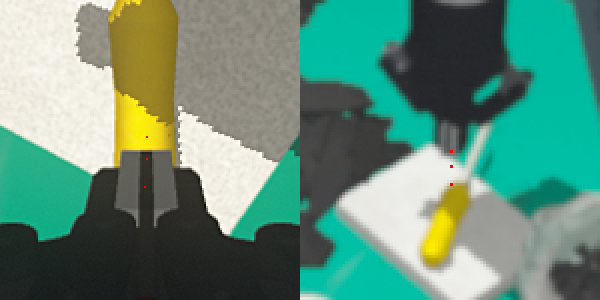

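```bash
python3 -m creep '0.2 0 0 0 0;0.2 0 0 0 0;0.2 0 0 0 0;0.2 0 0 0 0;0.2 0 0 25 0;0.2 0 0 20 0;0.2 0 0 10 0;0.2 0 0 4 0;0.2 0 0 0 0'; python3 -m creep '0.2 0 0 4 0;0.2 0 0 3 0;0.2 0 0 0 0'
```

```text
t: 10.33
tcp_pos: [0.599, -0.1667, 0.037]
orientation: [-0.178, 0.984, -0.0, -0.008]
ft_force: [-0.1, 0.8, -0.0]
grip_width: 0.0514
t: 10.58
tcp_pos: [0.5997, -0.167, 0.031]
orientation: [-0.178, 0.984, -0.001, -0.007]
ft_force: [0.5, 0.8, 0.5]
grip_width: 0.0511
```

```bash
python3 -m creep '0.2 0 0 5 0;0.2 0 0 4 0;0.2 0 0 0 0'; python3 -m creep '0.2 0 0 4 0;0.2 0 0 3 0;0.2 0 0 0 0';  python3 - <<'E'
from h import *
need([.6012,-.1665,.0105],np.radians(-158.8))
a=get_image('wrist')[:,:,::-1];b=get_image('scene')[:,:,::-1]
cv2.imwrite('pics/w7.png',np.hstack([crop(a,150,120,200,150,2),crop(b,230,110,100,100,3)]))
E
```

```text
t: 10.83
tcp_pos: [0.6004, -0.1673, 0.0225]
orientation: [-0.178, 0.984, -0.001, -0.006]
ft_force: [0.6, -0.2, -0.2]
grip_width: 0.0512
t: 11.08
tcp_pos: [0.6005, -0.1674, 0.0151]
orientation: [-0.178, 0.984, -0.001, -0.006]
ft_force: [0.4, -0.2, -0.1]
grip_width: 0.051
t 11.08 tcp [ 0.6005 -0.1674  0.0151] yaw -159.44 tiltz [-0.0106 -0.0046 -0.9999] shift mm [-1.   0.6  4.6] turn -0.011
```

View pics/w7.png

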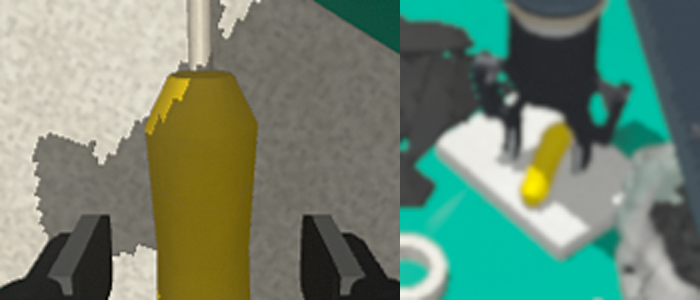

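```bash
python3 -m creep '0.2 0 0 4 0;0.2 0 0 2 0;0.2 0 0 0 0';  python3 -m creep '-0.2 0 0 0 0;-0.2 0 0 0 0;-0.2 0 0 0 0' 60;  python3 -m creep '-1 0 0 0 0;-1 0 0 0 0;-1 0 0 0 0;-1 0 0 0 0'
```

```text
t: 11.43
tcp_pos: [0.6009, -0.1676, 0.0093]
orientation: [-0.178, 0.984, -0.002, -0.005]
ft_force: [-0.2, -0.0, 0.6]
grip_width: 0.0512
t: 11.68
tcp_pos: [0.6008, -0.1676, 0.0091]
orientation: [-0.178, 0.984, -0.002, -0.005]
ft_force: [-0.4, 0.1, 0.3]
grip_width: 0.0338
t: 12.02
tcp_pos: [0.601, -0.1676, 0.0096]
orientation: [-0.178, 0.984, -0.002, -0.005]
ft_force: [0.5, -0.3, -1.5]
grip_width: 0.0265
```

```bash
python3 -m creep '-1 0 0 -5 0;-1 0 0 -15 0;-1 0 0 -25 0;-1 0 0 -30 0;-1 0 0 -30 0;-1 0 0 -25 0;-1 0 0 -10 0;-1 0 0 0 0';  python3 - <<'E'
from h import *
need([.60,.06,.14],np.radians(-158.8))
c=calibration('wrist');np.save('c_w8.npy',c,allow_pickle=True)
a=get_image('wrist')[:,:,::-1]
cv2.imwrite('pics/w8.png',a)
E
```

```text
t: 12.68
tcp_pos: [0.6008, -0.1663, 0.1553]
orientation: [-0.178, 0.984, -0.0, -0.007]
ft_force: [0.1, -0.2, -1.0]
grip_width: 0.0262
t 12.68 tcp [ 0.6008 -0.1663  0.1553] yaw -159.44 tiltz [-0.0139 -0.0034 -0.9999] shift mm [-78.9 212.2  14.6] turn -0.011
```

View pics/w8.png

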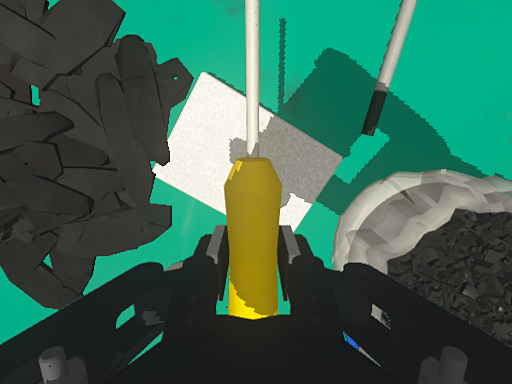

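```bash
python3 -m creep '-1 0 0 -5 -0.122;-1 0 0 -3 -0.122;-1 0 0 0 -0.122;-1 0 0 0 -0.122;-1 0 0 0 -0.122;-1 0 0 0 -0.122;-1 0 0 0 -0.122;-1 0 0 0 -0.122;-1 0 0 0 -0.122;-1 0 0 0 -0.122;-1 0 0 0 -0.122;-1 0 0 0 -0.122'; python3 - <<'E'
from h import *
need([.629,.0055,.16],np.radians(21.5))
a=cv2.imread('pics/w8.png');c=np.load('c_w8.npy',allow_pickle=True).item()
for v in (5,30,60,90,120,140):
    r=a[v,225:280].astype(int); m=np.where((r.min(1)>150)&(r.max(1)-r.min(1)<40))[0] if v<75 else np.where(r.min(1)>0)[0]
    print(v,a[v,238:268].mean(1).astype(int))
E
```

```text
t: 13.73
tcp_pos: [0.5909, -0.1631, 0.1367]
orientation: [0.8, -0.599, -0.021, 0.011]
ft_force: [-0.4, -0.0, -1.4]
grip_width: 0.0263
t 13.73 tcp [ 0.5909 -0.1631  0.1367] yaw -73.65 tiltz [-0.0459  0.008  -0.9989] shift mm [-151.5  -83.1  -23.6] turn -1.661
5 [106 107 107 104 105 102  96 167 192 204 216 222 231 234 238 232 216 211
 200 183 157 122 109 110 109 111 110 108 109 110]
30 [111 112 110 110 112 110 106 140 187 212 218 222 231 234 239 233 214 210
 204 182 154 119 109 111 111 111 112 112 112 110]
60 [118 116 116 118 117 116 112 114 186 212 218 225 235 235 238 236 221 211
 199 187 157 120 113 113 113 115 114 113 113 114]
90 [ 75  94  97  96 125 128 125 107 173 204 214 220 233 238 241 236 225 215
 204 183 151 129 117 116 118 118 118 118 118 118]
120 [239 241 244 242 242 242 240 248 186 184 213 224 233 240 245 240 228 219
 210 183 131 240 245 237 235 239 237 238 240 247]
140 [144 145 150 145 139 197 209 207 187 187 213 218 231 239 246 242 229 218
 209 185 145 142 143 141 145 151 150 140 140 144]
```

```bash
python3 -m creep '-1 0 0 0 0;-1 0 0 0 0;-1 0 0 0 0'; python3 - <<'E'
from h import *
need([.629,.0055,.16],np.radians(21.5)); print(sense()['qpos'],sense()['ft_torque'])
E
```

```text
t: 13.98
tcp_pos: [0.5887, -0.1624, 0.1315]
orientation: [0.8, -0.599, -0.024, 0.012]
ft_force: [0.7, -0.4, -0.9]
grip_width: 0.0266
t 13.98 tcp [ 0.5887 -0.1624  0.1315] yaw -73.73 tiltz [-0.0529  0.0105 -0.9985] shift mm [-150.6  -84.4  -28.8] turn -1.662
[-0.34174485  0.57540708  1.51804445 -0.00878761  1.10159167  0.94860984] [-0.00784665  0.01131075 -0.00561217]
```

```bash
for i in 1 2; do python3 -m creep '-1 0 0 0 0'|sed -n 2,3p; done; python3 -m creep '-1 0 0 -10 0'|sed -n 2,3p; python3 -m creep '-1 0 0 -10 0'|sed -n 2,3p;python3 -m creep '-1 0 0 -5 0'|sed -n 2,3p;python3 -m creep '-1 0 0 0 0'|sed -n 2,3p; python3 - <<'E'
from h import *
need([.629,.0055,.16],np.radians(21.5)); print(sense()['qpos'],sense()['qvel'],sense()['joint_torque'])
E
```

```text
tcp_pos: [0.5884, -0.1623, 0.1307]
orientation: [0.799, -0.601, -0.025, 0.012]
tcp_pos: [0.5882, -0.1622, 0.1303]
orientation: [0.798, -0.602, -0.025, 0.012]
tcp_pos: [0.5877, -0.162, 0.1387]
orientation: [0.798, -0.602, -0.027, 0.013]
tcp_pos: [0.5883, -0.1621, 0.1494]
orientation: [0.797, -0.603, -0.027, 0.013]
tcp_pos: [0.5891, -0.1623, 0.1562]
orientation: [0.797, -0.603, -0.026, 0.012]
tcp_pos: [0.5899, -0.1626, 0.1582]
orientation: [0.797, -0.603, -0.025, 0.012]
t 14.48 tcp [ 0.5899 -0.1626  0.1582] yaw -74.25 tiltz [-0.0542  0.011  -0.9985] shift mm [-151.2  -83.3   -2.1] turn -1.671
[-0.34139629  0.547677    1.49259971 -0.00853761  1.15606552  0.95754867] [-0.00245568 -0.00985819 -0.00541766  0.00072978  0.00265309  0.00307887] [-4.02345574e-05 -6.07001710e+01 -2.82552803e+01 -2.26451765e-02
  4.00428688e-01  6.36094075e-03]
```

```bash
python3 -m creep '-1 -15 -8 0 0;-1 -30 -17 0 0;-1 -30 -17 0 0;-1 -30 -17 0 0;-1 -30 -17 0 0;-1 -14 -7 0 0;-1 0 0 0 0;-1 0 0 0 0'|sed -n 2,3p; python3 - <<'E'
from h import *
need([.629,.0055,.16],np.radians(21.5))
E
python3 -m creep '-1 0 0 0 -0.08;-1 0 0 0 -0.08;-1 0 0 0 -0.08;-1 0 0 0 -0.08'|sed -n 2,3p; python3 - <<'E'
from h import *
need([.629,.0055,.16],np.radians(21.5))
E
```

```text
tcp_pos: [0.6325, 0.0091, 0.1621]
orientation: [0.796, -0.605, -0.021, 0.01]
t 15.15 tcp [0.6325 0.0091 0.1621] yaw -74.51 tiltz [-0.0466  0.0094 -0.9989] shift mm [2.6 4.2 2.3] turn -1.676
tcp_pos: [0.6321, 0.0056, 0.1629]
orientation: [0.884, -0.467, -0.022, 0.007]
t 15.48 tcp [0.6321 0.0056 0.1629] yaw -55.72 tiltz [-0.0458  0.0086 -0.9989] shift mm [-1.6  2.5  3. ] turn -1.348
```

```bash
python3 -m creep '-1 0 0 0 -0.1;-1 0 0 0 -0.1;-1 0 0 0 -0.1;-1 0 0 0 -0.1;-1 0 0 0 -0.1;-1 0 0 0 -0.1;-1 0 0 0 -0.1;-1 0 0 0 -0.1;-1 0 0 0 -0.1;-1 0 0 0 -0.1;-1 0 0 0 -0.1;-1 0 0 0 -0.1'|sed -n 2,3p; python3 - <<'E'
from h import *
need([.629,.0055,.16],np.radians(21.5))
E
python3 -m creep '-1 0 0 0 -0.08;-1 0 0 0 -0.05;-1 0 0 0 0;-1 0 0 0 0'|sed -n 2,3p; python3 - <<'E'
from h import *
need([.629,.0055,.06],np.radians(21.5))
for n in ['top','scene','wrist']:
    cv2.imwrite(f'pics/{n}9.png',get_image(n)[:,:,::-1])
E
```

```text
tcp_pos: [0.6302, -0.0121, 0.1653]
orientation: [0.991, 0.136, -0.021, -0.006]
t 16.48 tcp [ 0.6302 -0.0121  0.1653] yaw 15.6 tiltz [-0.0439  0.0064 -0.999 ] shift mm [  3.8 -17.2   5.4] turn -0.103
tcp_pos: [0.6296, -0.0176, 0.166]
orientation: [0.979, 0.202, -0.021, -0.007]
t 16.82 tcp [ 0.6296 -0.0176  0.166 ] yaw 23.39 tiltz [-0.0433  0.0058 -0.999 ] shift mm [ 12.6 -19.  106.1] turn 0.033
```

View pics/scene9.png

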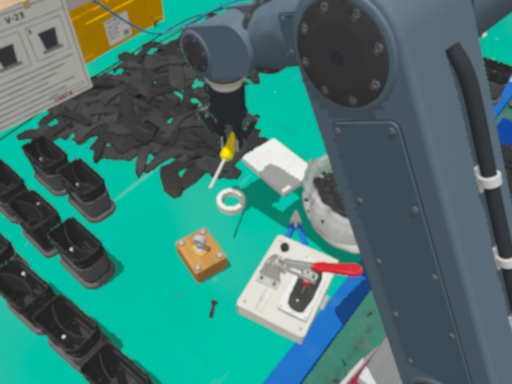

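View pics/wrist9.png

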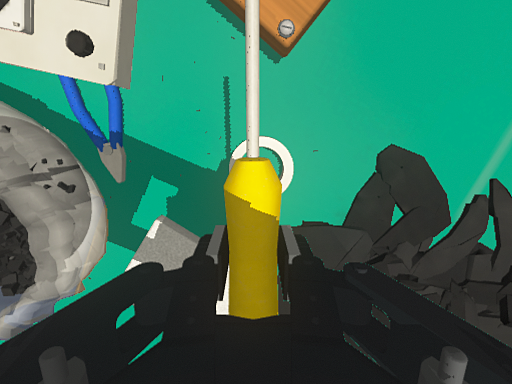

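View pics/top9.png

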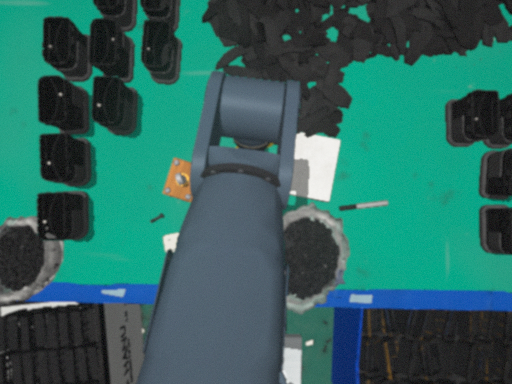

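```bash
cat >> h.py <<'E'
def drv(y,s=None,x=-.0008,z=-.0264):
    s=s or sense(); M=Ro.from_quat(s['orientation']).as_matrix(); return s['tcp_pos']+M@np.array([x,y,z])
EYE=np.array([.5665,.1647,.077])
E
python3 - <<'E'
from h import *
for y in (-.139,-.049,0,.049): print(y,drv(y).round(4),proj('scene',drv(y)).round(1))
print(proj('scene',EYE),proj('top',EYE))
cv2.imwrite('pics/s9c.png',crop(cv2.imread('pics/scene9.png'),170,120,100,140,5)[:600])
E
```

```text
-0.139 [0.5749 0.1101 0.1955] [210.1 189. ]
-0.049 [0.6106 0.0275 0.1934] [224.5 159.9]
0 [ 0.63   -0.0174  0.1923] [231.6 145.5]
0.049 [ 0.6495 -0.0624  0.1912] [238.2 132. ]
[199.5272755  240.68587048] [179.16562685 178.47745216]
```

View pics/s9c.png

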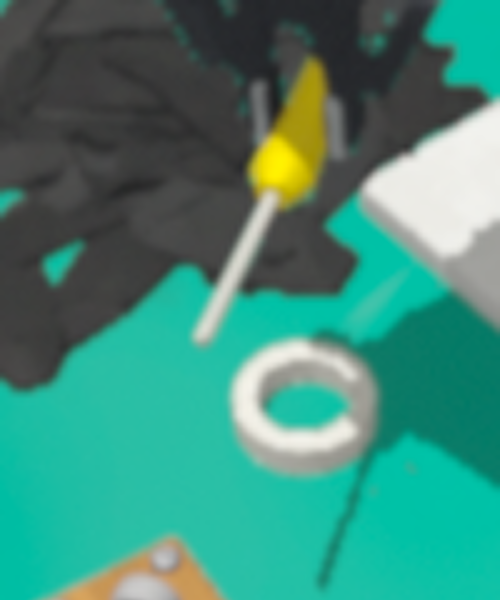

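```bash
cat >> h.py <<'E'
def tipneed(out,yw=22.,dz=0.):
    s=sense(); M=Ro.from_quat(s['orientation']).as_matrix(); d=-M[:,1]; t=drv(-.139,s)
    tgt=EYE-d*out+np.array([0,0,dz])
    print('t',round(s['t'],2),'tip',t.round(4),'yaw',round(np.degrees(yaw(s)),2),'shift mm',(M.T@(tgt-t)*1000).round(1),'turn',round(yaw(s)-np.radians(yw),3),'tilt',M[:2,2].round(3),'F',s['ft_force'].round(1),'T',s['ft_torque'].round(3))
E
python3 -m creep '-1 0 0 0 0.03;-1 0 0 10 0;-1 0 0 25 0;-1 0 0 25 0;-1 0 0 20 0;-1 0 0 10 0;-1 0 0 0 0;-1 0 0 0 0'|sed -n 2,3p; python3 -c "
from h import *
tipneed(.035)"
```

```text
tcp_pos: [0.6256, -0.0168, 0.0707]
orientation: [0.982, 0.186, -0.02, -0.007]
t 17.63 tip [0.5751 0.1121 0.0999] yaw 21.51 shift mm [ 12.2 -16.6  23.6] turn -0.009 tilt [-0.042  0.006] F [-0.4 -0.1  0.1] T [-0.048 -0.056 -0.004]
```

```bash
python3 -m creep '-1 4 -5 6 0;-1 4 -6 8 0;-1 3 -4 7 0;-1 0 0 2 0;-1 0 0 0 0;-1 0 0 0 0'|sed -n 2,3p; python3 -c "
from h import *
tipneed(.035)
b=get_image('scene')[:,:,::-1]; cv2.imwrite('pics/s10.png',crop(b,160,140,100,120,5))
for y in (-.139,-.049): print(proj('scene',drv(y)).round(1))
b=get_image('top')[:,:,::-1]; cv2.imwrite('pics/t10.png',crop(b,150,125,100,100,5))
for y in (-.139,-.049): print(proj('top',drv(y)).round(1))"
```

```text
tcp_pos: [0.6319, 0.004, 0.0485]
orientation: [0.982, 0.187, -0.017, -0.006]
t 18.13 tip [0.5811 0.1328 0.0775] yaw 21.57 shift mm [-1.9 -0.   1.2] turn -0.008 tilt [-0.037  0.005] F [-0.4  1.   0. ] T [-0.04  -0.07   0.014]
[204.9 228. ]
[219.5 199.2]
[192.1 172.9]
[225.7 160.6]
```

View pics/s10.png

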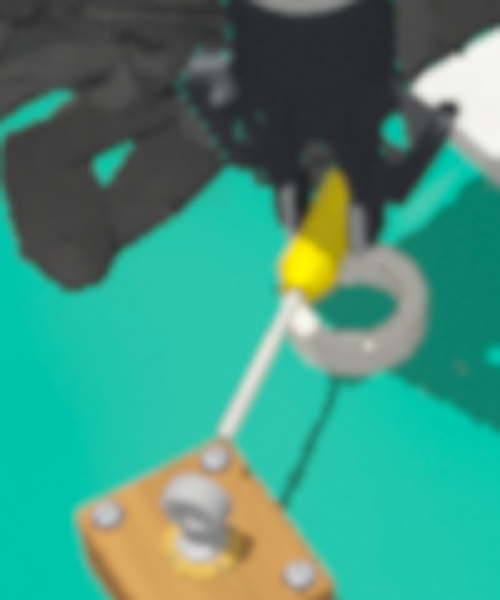

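View pics/t10.png

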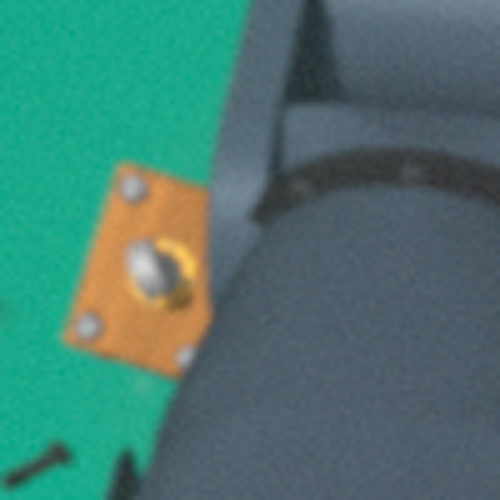

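```bash
python3 -m creep '-1 -2 -6 1 0;-1 0 -6 0 0;-1 0 -3 0 0;-1 0 0 0 0'|sed -n 2,3p; python3 -c "
from h import *
tipneed(0)
b=get_image('wrist')[:,:,::-1]; cv2.imwrite('pics/w11.png',b)"
```

```text
tcp_pos: [0.624, 0.0177, 0.0488]
orientation: [0.982, 0.186, -0.017, -0.006]
t 18.57 tip [0.5734 0.1466 0.0777] yaw 21.49 shift mm [  0.3 -19.3   1.1] turn -0.009 tilt [-0.035  0.005] F [-0.6 -0.2 -0.2] T [-0.004 -0.007 -0.029]
```

View pics/w11.png

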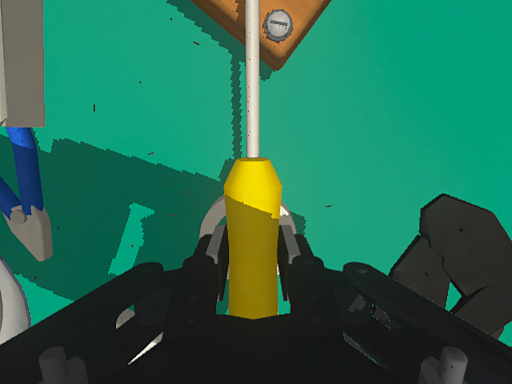

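```bash
python3 -m creep '-1 0 -4 1 0;-1 0 -5 0.3 0;-1 0 -3 0 0;-1 0 0 0 0'|sed -n 2,5p; python3 -c "
from h import *
tipneed(0)"; python3 -m creep '-1 0 -4 0 0;-1 0 -4 0 0;-1 0 -2 0 0;-1 0 0 0 0'|sed -n 2,5p; python3 -c "
from h import *
tipneed(0)
b=get_image('scene')[:,:,::-1]; cv2.imwrite('pics/s12.png',crop(b,160,170,100,100,6))"
```

```text
tcp_pos: [0.6194, 0.0298, 0.0479]
orientation: [0.982, 0.186, -0.017, -0.006]
ft_force: [-0.5, 0.8, -0.7]
grip_width: 0.0267
t 18.95 tip [0.5688 0.1587 0.0767] yaw 21.48 shift mm [ 0.1 -6.4 -0.2] turn -0.009 tilt [-0.035  0.005] F [-0.5  0.8 -0.7] T [ 0.008 -0.016  0.061]
tcp_pos: [0.6153, 0.0402, 0.048]
orientation: [0.982, 0.186, -0.017, -0.006]
ft_force: [-0.7, -0.2, -1.5]
grip_width: 0.0266
t 19.28 tip [0.5647 0.1691 0.0769] yaw 21.49 shift mm [ 0.1  4.8 -0.2] turn -0.009 tilt [-0.035  0.005] F [-0.7 -0.2 -1.5] T [-0.011 -0.081 -0.039]
```

View pics/s12.png

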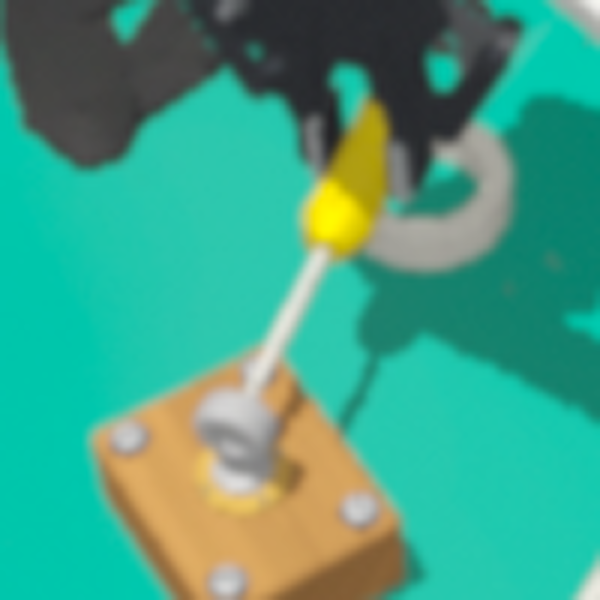

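```bash
python3 -m creep '-1 0 -4 0 0;-1 0 -5 0 0;-1 0 -5 0 0;-1 0 0 0 0'|sed -n 2,5p; python3 -c "
from h import *
tipneed(0)"; python3 -m creep '-1 0 -5 0 0;-1 0 -7 0 0;-1 0 -7 0 0;-1 0 -3 0 0;-1 0 0 0 0'|sed -n 2,5p; python3 -c "
from h import *
tipneed(0)
c=calibration('wrist');print(proj('wrist',EYE,c))
b=get_image('scene')[:,:,::-1]; cv2.imwrite('pics/s13.png',crop(b,160,170,100,100,6))
b=get_image('wrist')[:,:,::-1]; cv2.imwrite('pics/w13.png',b)"
```

```text
tcp_pos: [0.6099, 0.0541, 0.0483]
orientation: [0.982, 0.186, -0.016, -0.006]
ft_force: [-0.9, -0.2, -0.3]
grip_width: 0.0265
t 19.67 tip [0.5593 0.183  0.0771] yaw 21.45 shift mm [ 0.  19.7 -0.2] turn -0.01 tilt [-0.035  0.005] F [-0.9 -0.2 -0.3] T [-0.037 -0.064 -0.041]
tcp_pos: [0.6008, 0.0772, 0.0488]
orientation: [0.982, 0.186, -0.017, -0.006]
ft_force: [0.1, -0.2, -1.1]
grip_width: 0.0264
t 20.08 tip [0.5501 0.2061 0.0776] yaw 21.48 shift mm [ 0.1 44.6 -0.2] turn -0.009 tilt [-0.035  0.005] F [ 0.1 -0.2 -1.1] T [ 0.021 -0.016  0.011]
[251.45549814  48.19521662]
```

View pics/s13.png

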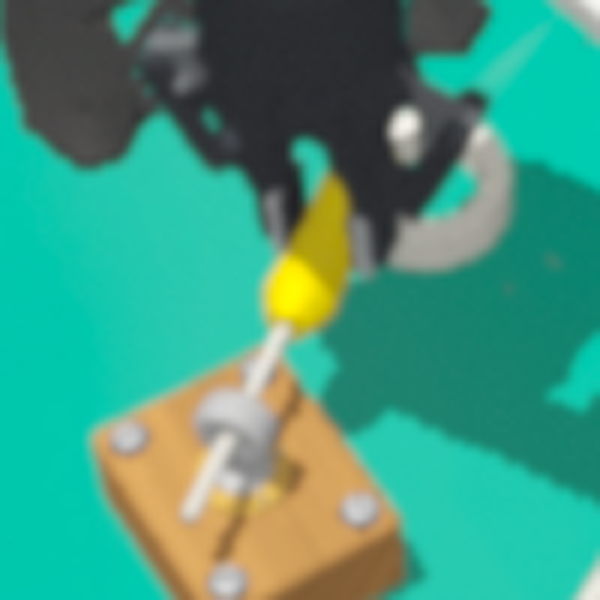

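View pics/w13.png

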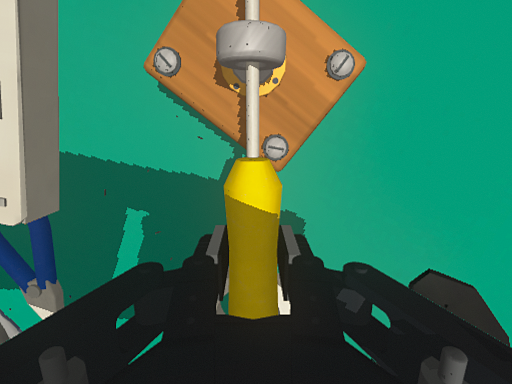

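```bash
python3 -m creep '-1 -2 0 0 0.02;-1 -4 0 0 0.04;-1 -4 0 0 0.04;-1 -4 0 0 0.04;-1 -2 0 0 0.02;-1 0 0 0 0'|sed -n 2,5p; python3 -c "
from h import *
tipneed(0)"
```

```text
tcp_pos: [0.5853, 0.0701, 0.0492]
orientation: [0.995, 0.1, -0.017, -0.004]
ft_force: [-0.9, -0.0, -1.3]
grip_width: 0.0266
t 20.68 tip [0.5577 0.206  0.0773] yaw 11.51 shift mm [ 0.4 42.2 -0.2] turn -0.183 tilt [-0.034  0.005] F [-0.9 -0.  -1.3] T [-0.008 -0.048 -0.022]
```

```bash
python3 -m creep '-1 -2 -0.5 0 0.02;-1 -4 -0.5 0 0.04;-1 -4 -0.5 0 0.04;-1 -4 -0.5 0 0.04;-1 -2 0 0 0.02;-1 0 0 0 0'|sed -n 2,5p; python3 -c "
from h import *
tipneed(0)"; python3 -m creep '-1 -2 -0.5 0 0.02;-1 -3 -0.5 0 0.03;-1 -3 -0.5 0 0.03;-1 -2 0 0 0.02;-1 0 0 0 0'|sed -n 2,5p; python3 -c "
from h import *
tipneed(0)
b=get_image('wrist')[:,:,::-1]; cv2.imwrite('pics/w14.png',crop(b,150,0,200,180,3))"
```

```text
tcp_pos: [0.5688, 0.0692, 0.0498]
orientation: [1.0, 0.016, -0.017, -0.003]
ft_force: [0.2, -0.6, -2.0]
grip_width: 0.0261
t 21.18 tip [0.5644 0.2079 0.077 ] yaw 1.83 shift mm [ 0.7 43.3 -0.2] turn -0.352 tilt [-0.034  0.004] F [ 0.2 -0.6 -2. ] T [ 0.012 -0.005 -0.013]
tcp_pos: [0.5589, 0.0695, 0.0503]
orientation: [0.999, -0.036, -0.017, -0.001]
ft_force: [-0.4, -1.2, -0.9]
grip_width: 0.0266
t 21.6 tip [0.569  0.2082 0.0767] yaw -4.13 shift mm [ 0.6 43.5 -0.3] turn -0.456 tilt [-0.033  0.003] F [-0.4 -1.2 -0.9] T [-0.161 -0.053  0.043]
```

View pics/w14.png

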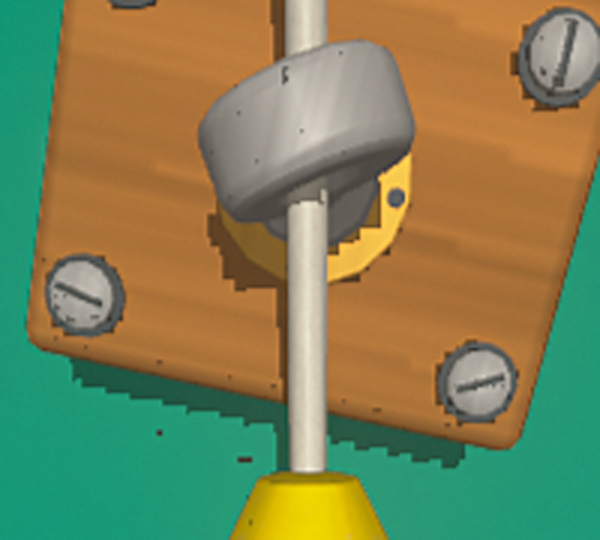

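```bash
cat >> h.py <<'E'
def tq():
    s=sense(); r=(s['tcp_pos']-EYE); F=s['ft_force']; print('yaw',round(np.degrees(yaw(s)),2),'F',F.round(1),'Tz',round(s['ft_torque'][2],3),'tau_eye(cw+)',round(-(s['ft_torque'][2]+r[0]*F[1]-r[1]*F[0]),3),'w',round(s['grip_width'],4))
E
for i in 1; do python3 -m creep '-1 -2 -0.5 0 0.02;-1 -3 -0.5 0 0.03;-1 -3 -0.5 0 0.03;-1 -2 0 0 0.02'>/dev/null; python3 -c "
from h import *
tq();tipneed(0)";  python3 -m creep '-1 -2 -0.5 0 0.02;-1 -3 -0.5 0 0.03;-1 -3 -0.5 0 0.03;-1 -2 0 0 0.02'>/dev/null; python3 -c "
from h import *
tq();tipneed(0)"; done;python3 -m creep '-1 0 0 0 0'>/dev/null;python3 -c "
from h import *
tq()"
```

```text
yaw -10.02 F [ 0.  -2.3 -0.6] Tz 0.053 tau_eye(cw+) -0.094 w 0.0265
t 21.98 tip [0.5735 0.2084 0.0763] yaw -10.02 shift mm [ 0.7 44.3 -0.5] turn -0.559 tilt [-0.033  0.001] F [ 0.  -2.3 -0.6] T [-0.383 -0.03   0.053]
yaw -16.17 F [-0.3 -2.8 -0.4] Tz 0.027 tau_eye(cw+) -0.072 w 0.0264
t 22.32 tip [0.5782 0.2083 0.0762] yaw -16.17 shift mm [ 0.9 45.2 -0.5] turn -0.666 tilt [-0.033  0.001] F [-0.3 -2.8 -0.4] T [-0.351 -0.007  0.027]
yaw -16.25 F [-0.  -3.1 -1.1] Tz -0.022 tau_eye(cw+) -0.063 w 0.0266
```

```bash
sed -i "s/round(-(s\['ft_torque'\]\[2\]+r\[0\]\*F\[1\]-r\[1\]\*F\[0\]),3)/round((s['ft_torque'][2]+r[0]*F[1]-r[1]*F[0]),3)/" h.py
python3 -m creep '-1 -2 0.2 0 0.02;-1 -2 0.2 0 0.02;-1 -2 0.2 0 0.02'>/dev/null; python3 -c "
from h import *
tq();tipneed(0)";  python3 -m creep '-1 -2 0.2 0 0.02;-1 -2 0.2 0 0.02'>/dev/null; python3 -c "
from h import *
tq();tipneed(0)";python3 -m creep '-1 -2 0 0 0.02;-1 -2 0 0 0.02'>/dev/null;python3 -c "
from h import *
tq()
b=get_image('wrist')[:,:,::-1]; cv2.imwrite('pics/w15.png',crop(b,150,0,200,180,3))"
```

```text
yaw -19.89 F [ 0.8  0.3 -0.3] Tz -0.045 tau_eye(cw+) 0.019 w 0.0261
t 22.65 tip [0.581  0.2073 0.0764] yaw -19.89 shift mm [ 0.9 45.  -0.2] turn -0.731 tilt [-0.032  0.001] F [ 0.8  0.3 -0.3] T [-0.107 -0.152 -0.045]
yaw -22.43 F [ 0.5 -0.5 -1.7] Tz -0.048 tau_eye(cw+) 0.011 w 0.0267
t 22.82 tip [0.5827 0.2066 0.0765] yaw -22.43 shift mm [ 1.  44.9 -0.1] turn -0.775 tilt [-0.031  0.002] F [ 0.5 -0.5 -1.7] T [-0.061 -0.222 -0.048]
yaw -24.98 F [ 1.2 -1.4 -1. ] Tz -0.144 tau_eye(cw+) 0.02 w 0.0269
```

View pics/w15.png

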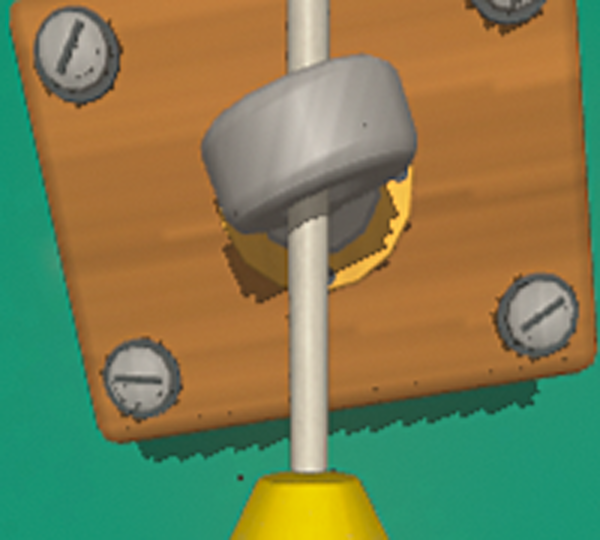

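```bash
for i in 1 2 3 4; do :; done; python3 -m creep '-1 -1.5 0 0 0.015;-1 -1.5 0 0 0.015'>/dev/null; python3 -c "
from h import *
tq()"; python3 -m creep '-1 -1.5 0.1 0 0.015;-1 -1.5 0.1 0 0.015'>/dev/null; python3 -c "
from h import *
tq()"; python3 -m creep '-1 -1.5 0.1 0 0.015;-1 -1.5 0.1 0 0.015'>/dev/null; python3 -c "
from h import *
tq();tipneed(0)"
```

```text
yaw -26.92 F [ 1.4 -1.4 -1.7] Tz -0.15 tau_eye(cw+) 0.024 w 0.0265
yaw -28.84 F [ 2.6 -0.3 -2. ] Tz -0.132 tau_eye(cw+) 0.091 w 0.0265
yaw -30.75 F [ 2.4 -0.7 -1.9] Tz -0.159 tau_eye(cw+) 0.069 w 0.026
t 23.53 tip [0.5883 0.2038 0.0767] yaw -30.75 shift mm [ 1.2 44.7  0.3] turn -0.921 tilt [-0.029  0.002] F [ 2.4 -0.7 -1.9] T [-0.146 -0.389 -0.159]
```

```bash
python3 -m creep '-1 -1.3 0.1 0 0.015;-1 -1.3 0.1 0 0.015'>/dev/null; python3 -c "
from h import *
tq()"; python3 -m creep '-1 -1.3 0.1 0 0.015;-1 -1.3 0.1 0 0.015'>/dev/null; python3 -c "
from h import *
tq()"; python3 -m creep '-1 -1.3 0.1 0 0.015;-1 -1.3 0.1 0 0.015'>/dev/null; python3 -c "
from h import *
tq();tipneed(0)"
```

```text
yaw -32.66 F [ 2.3  0.1 -1.7] Tz -0.04 tau_eye(cw+) 0.137 w 0.0266
yaw -34.56 F [ 3.3  1.9 -2.2] Tz 0.037 tau_eye(cw+) 0.192 w 0.0261
yaw -36.46 F [ 1.6  1.8 -2. ] Tz 0.025 tau_eye(cw+) 0.045 w 0.0263
t 24.03 tip [0.5923 0.201  0.0767] yaw -36.46 shift mm [ 0.8 44.6  0.4] turn -1.02 tilt [-0.029  0.003] F [ 1.6  1.8 -2. ] T [ 0.229 -0.308  0.025]
```

```bash
python3 -m creep '-1 -1.3 0 0 0.015;-1 -1.3 0 0 0.015'>/dev/null; python3 -c "
from h import *
tq()"; python3 -m creep '-1 -1 -0.1 0 0.01;-1 -1 -0.1 0 0.01'>/dev/null; python3 -c "
from h import *
tq()"; python3 -m creep '-1 -1 -0.1 0 0.01;-1 -1 -0.1 0 0.01'>/dev/null; python3 -c "
from h import *
tq();tipneed(0)
b=get_image('wrist')[:,:,::-1]; cv2.imwrite('pics/w16.png',crop(b,150,0,200,180,3))"
```

```text
yaw -38.35 F [ 2.   0.6 -2. ] Tz 0.02 tau_eye(cw+) 0.133 w 0.0264
yaw -39.65 F [ 2.3  1.1 -1.7] Tz -0.059 tau_eye(cw+) 0.034 w 0.0262
yaw -40.92 F [ 1.8 -0.3 -2. ] Tz -0.031 tau_eye(cw+) 0.117 w 0.0264
t 24.53 tip [0.595  0.1991 0.0765] yaw -40.92 shift mm [ 1.  44.7  0.2] turn -1.098 tilt [-0.029  0.003] F [ 1.8 -0.3 -2. ] T [-0.108 -0.23  -0.031]
```

View pics/w16.png

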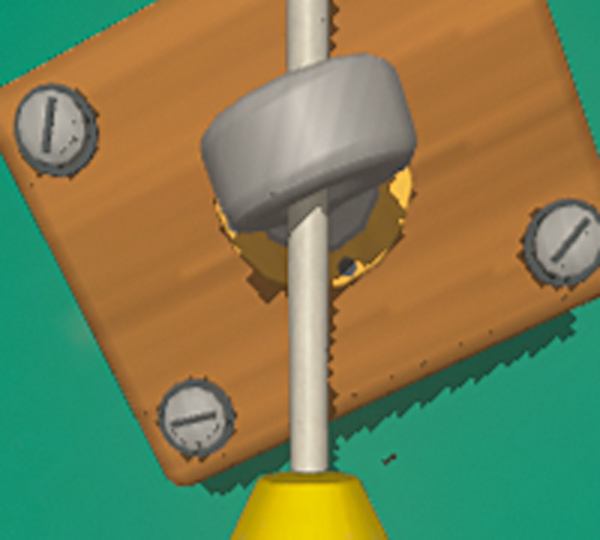

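```bash
python3 -m creep '-1 -1 0 0 0.01;-1 -1 0 0 0.01'>/dev/null; python3 -c "
from h import *
tq()"; python3 -m creep '-1 -1 0 0 0.01;-1 -1 0 0 0.01'>/dev/null; python3 -c "
from h import *
tq()"; python3 -m creep '-1 -1 0 0 0.01;-1 -1 0 0 0.01'>/dev/null; python3 -c "
from h import *
tq();tipneed(0)"
```

```text
yaw -42.2 F [ 1.3 -0.1 -2.4] Tz -0.084 tau_eye(cw+) 0.009 w 0.0266
yaw -43.47 F [ 2.3  0.5 -1.2] Tz -0.112 tau_eye(cw+) 0.014 w 0.0265
yaw -44.75 F [ 2.4  0.3 -2.9] Tz -0.027 tau_eye(cw+) 0.115 w 0.0264
t 25.08 tip [0.5972 0.1971 0.0765] yaw -44.75 shift mm [ 1.  44.6  0.3] turn -1.165 tilt [-0.029  0.003] F [ 2.4  0.3 -2.9] T [-0.174 -0.384 -0.027]
```

```bash
python3 -m creep '-1 -1 0 0 0.01;-1 -1 0 0 0.01'>/dev/null; python3 -c "
from h import *
tq()"; python3 -m creep '-1 -1 0 0 0.01'>/dev/null; python3 -c "
from h import *
tq()"; python3 -m creep '-1 -1 0 0 0.01'>/dev/null; python3 -c "
from h import *
tq()";python3 -m creep '-1 -1 0 0 0.01'>/dev/null; python3 -c "
from h import *
tq()";python3 -m creep '-1 -1 0 0 0.01'>/dev/null; python3 -c "
from h import *
tq();tipneed(0)"
```

```text
yaw -46.01 F [ 2.7 -0.7 -2. ] Tz -0.063 tau_eye(cw+) 0.159 w 0.0261
yaw -46.65 F [ 2.6 -0.8 -2.2] Tz 0.024 tau_eye(cw+) 0.241 w 0.026
yaw -47.28 F [ 2.5 -1.4 -2.5] Tz 0.009 tau_eye(cw+) 0.265 w 0.0264
yaw -47.91 F [ 3.6 -1.4 -2. ] Tz -0.026 tau_eye(cw+) 0.297 w 0.0265
yaw -48.54 F [ 1.8 -1.4 -2.4] Tz 0.059 tau_eye(cw+) 0.268 w 0.0264
t 25.58 tip [0.5993 0.195  0.0765] yaw -48.54 shift mm [ 1.  44.7  0.4] turn -1.231 tilt [-0.028  0.002] F [ 1.8 -1.4 -2.4] T [-0.272 -0.401  0.059]
```

```bash
cat >> h.py <<'E'
def tau():
    s=sense(); r=(s['tcp_pos']-EYE); F=s['ft_force']; return s['ft_torque'][2]+r[0]*F[1]-r[1]*F[0]
E
python3 -c "
from h import *
L=[]
for n in ['wrist','top','scene','wrist','top','wrist']:
    b=get_image(n); L.append(round(tau(),3))
    if n!='scene' : cv2.imwrite('pics/%s17.png'%n,b[:,:,::-1])
print(L,np.mean(L));tq()
b=cv2.imread('pics/wrist17.png'); cv2.imwrite('pics/w17.png',crop(b,150,0,200,180,3))"
```

```text
[np.float64(0.192), np.float64(0.284), np.float64(0.224), np.float64(0.226), np.float64(0.27), np.float64(0.315)] 0.2518333333333333
yaw -48.48 F [ 3.4 -1.5 -2.6] Tz -0.006 tau_eye(cw+) 0.315 w 0.0265
```

View pics/w17.png

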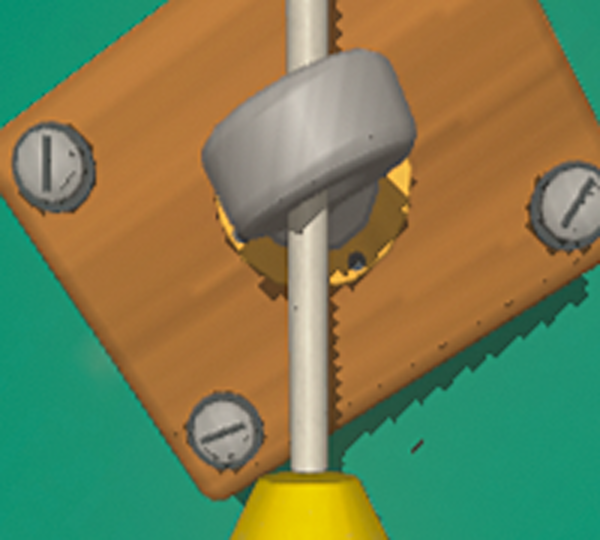

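```bash
python3 -m creep '-1 -1 0 0 0.01'>/dev/null; python3 -c "
from h import *
tq()";python3 -m creep '-1 0 0 0 0'>/dev/null; python3 -c "
from h import *
L=[]
for n in ['wrist','top','scene','wrist','top','wrist']:
    b=get_image(n); L.append(round(tau(),3))
print(L,np.mean(L));tq();tipneed(0)"
```

```text
yaw -49.06 F [ 2.6 -1.6 -2. ] Tz 0.006 tau_eye(cw+) 0.282 w 0.0268
[np.float64(0.236), np.float64(0.321), np.float64(0.222), np.float64(0.106), np.float64(0.201), np.float64(0.3)] 0.23099999999999998
yaw -49.05 F [ 2.6 -2.  -2.8] Tz 0.001 tau_eye(cw+) 0.3 w 0.0264
t 26.35 tip [0.5996 0.1947 0.0766] yaw -49.05 shift mm [ 1.  44.6  0.4] turn -1.24 tilt [-0.028  0.002] F [ 2.6 -2.  -2.8] T [-0.232 -0.348  0.001]
```

```bash
python3 -c "
from h import *
b=get_image('wrist')[:,:,::-1]; a=cv2.imread('pics/wrist17.png')
cv2.imwrite('pics/wrist18.png',b)
cv2.imwrite('pics/w18.png',np.hstack([crop(a,205,0,90,110,4),crop(b,205,0,90,110,4)]));print(tau())"
```

```text
0.14789835845386906
```

View pics/w18.png

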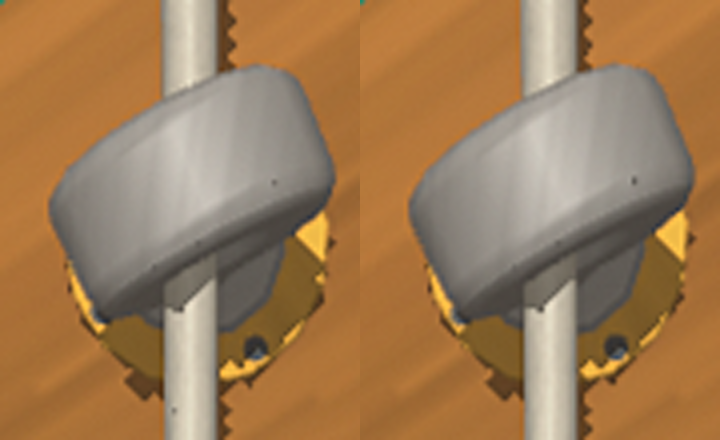

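```bash
python3 -c "
from h import *
L=[cv2.imread(f'pics/w{i}.png')[:330,165:435] for i in (14,15,16,17)]
cv2.imwrite('pics/cmp.png',cv2.resize(np.hstack(L),None,fx=.74,fy=.74,interpolation=cv2.INTER_AREA))"
```

```text
(no output)
```

View pics/cmp.png

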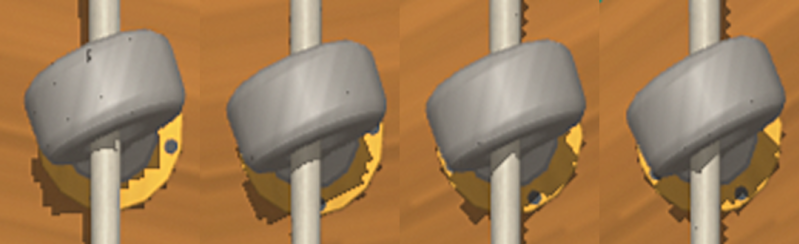

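```bash
python3 -m creep '-1 1.5 0 0 -0.015;-1 3 0 0 -0.03;-1 4 0 0 -0.04;-1 4 0 0 -0.04;-1 4 0 0 -0.04;-1 4 0 0 -0.04;-1 4 0 0 -0.04;-1 3 0 0 -0.03;-1 0 0 0 0'|sed -n 2,5p; python3 -c "
from h import *
tq();tipneed(0)
b=get_image('wrist')[:,:,::-1]; cv2.imwrite('pics/w19.png',crop(b,150,0,200,180,3));tq()"
```

```text
tcp_pos: [0.5141, 0.0844, 0.0519]
orientation: [0.961, -0.277, -0.016, 0.003]
ft_force: [0.2, -0.3, -0.2]
grip_width: 0.0264
yaw -32.2 F [ 0.2 -0.3 -0.2] Tz -0.008 tau_eye(cw+) 0.024 w 0.0264
t 27.15 tip [0.5883 0.2023 0.0763] yaw -32.2 shift mm [ 1.6 43.4 -0.1] turn -0.946 tilt [-0.033  0.004] F [ 0.2 -0.3 -0.2] T [-0.01  -0.087 -0.008]
yaw -32.3 F [-0.8 -0.2 -1.2] Tz -0.119 tau_eye(cw+) -0.174 w 0.0264
```

View pics/w19.png

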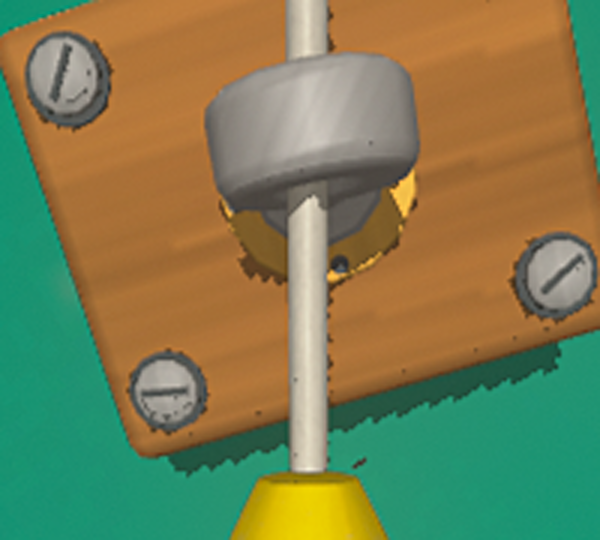

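```bash
python3 -m creep '-1 3 0 0 -0.03;-1 4 0 0 -0.04;-1 4 0 0 -0.04;-1 3 0 0 -0.03;-1 0 0 0 0'|sed -n 2,5p; python3 -c "
from h import *
tq();tipneed(0)"; python3 -m creep '-1 1 4 0 0;-1 0 6 0 0;-1 0 6 0 0;-1 0 0 0 0'|sed -n 2,5p; python3 -c "
from h import *
tq();tipneed(0)"
```

```text
tcp_pos: [0.5247, 0.0781, 0.0513]
orientation: [0.978, -0.209, -0.018, 0.002]
ft_force: [0.8, -0.4, -0.5]
grip_width: 0.0264
yaw -24.18 F [ 0.8 -0.4 -0.5] Tz -0.053 tau_eye(cw+) 0.031 w 0.0264
t 27.62 tip [0.5818 0.2051 0.0762] yaw -24.18 shift mm [ 2.6 43.2 -0.4] turn -0.806 tilt [-0.036  0.005] F [ 0.8 -0.4 -0.5] T [-0.035 -0.079 -0.053]
tcp_pos: [0.517, 0.0622, 0.0512]
orientation: [0.977, -0.211, -0.019, 0.002]
ft_force: [-0.3, -0.1, -1.2]
grip_width: 0.026
yaw -24.4 F [-0.3 -0.1 -1.2] Tz -0.011 tau_eye(cw+) -0.032 w 0.026
t 27.95 tip [0.5747 0.189  0.076 ] yaw -24.4 shift mm [ 2.6 25.5 -0.8] turn -0.81 tilt [-0.038  0.005] F [-0.3 -0.1 -1.2] T [-0.083 -0.044 -0.011]
```

```bash
python3 -m creep '-1 2 2 0 0;-1 1 6 0 0;-1 0 6 0 0;-1 0 0 0 0'|sed -n 2,5p; python3 -c "
from h import *
tq();tipneed(0)"; python3 -m creep '-1 0 6 0 0;-1 0 8 0 0;-1 0 8 0 0;-1 0 8 0 0;-1 0 0 0 0'|sed -n 2,5p; python3 -c "
from h import *
tq();tipneed(0)
for n in ('scene','wrist'): cv2.imwrite(f'pics/{n}20.png',get_image(n)[:,:,::-1])"
```

```text
tcp_pos: [0.5131, 0.0465, 0.0513]
orientation: [0.977, -0.212, -0.019, 0.002]
ft_force: [-1.0, -0.2, -1.0]
grip_width: 0.0265
yaw -24.49 F [-1.  -0.2 -1. ] Tz 0.022 tau_eye(cw+) -0.087 w 0.0265
t 28.28 tip [0.571  0.1732 0.0761] yaw -24.49 shift mm [-0.6  9.6 -0.7] turn -0.811 tilt [-0.038  0.005] F [-1.  -0.2 -1. ] T [ 0.02  -0.007  0.022]
tcp_pos: [0.4991, 0.0161, 0.0517]
orientation: [0.977, -0.212, -0.019, 0.002]
ft_force: [0.1, -1.2, -1.1]
grip_width: 0.0262
yaw -24.5 F [ 0.1 -1.2 -1.1] Tz 0.022 tau_eye(cw+) 0.116 w 0.0262
t 28.7 tip [0.557  0.1428 0.0764] yaw -24.5 shift mm [ -0.4 -23.9  -0.8] turn -0.812 tilt [-0.038  0.005] F [ 0.1 -1.2 -1.1] T [0.004 0.004 0.022]
```

View pics/scene20.png

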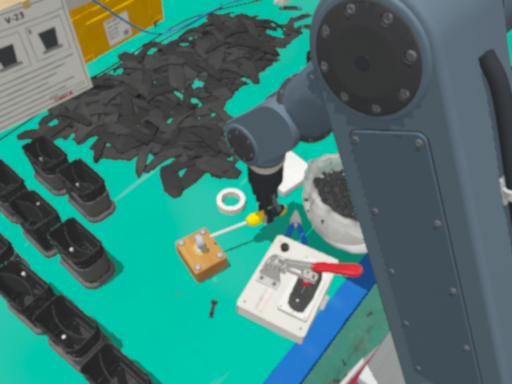

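```bash
python3 -m creep '-1 0 5 -10 0;-1 0 5 -25 0;-1 0 0 -30 0;-1 0 0 -25 0;-1 0 0 -10 0;-1 0 0 0 -0.08;-1 0 0 0 -0.09;-1 0 0 0 -0.09;-1 0 0 0 -0.09;-1 0 0 0 -0.09;-1 0 0 0 -0.09;-1 0 0 0 -0.09'|sed -n 2,5p; python3 -c "
from h import *
need([.6017,-.167,.15],np.radians(21.5))
t=cv2.imread('pics/top0.png')
C=np.array([ray('top',280+x/6,125+y/6,.022) for x,y in ((100,45),(365,90),(298,460),(33,408))]);print(C.round(3),C.mean(0))
b=get_image('wrist')[:,:,::-1]; cv2.imwrite('pics/w21.png',b)"
```

```text
tcp_pos: [0.4997, 0.0068, 0.166]
orientation: [0.994, 0.11, -0.015, -0.004]
ft_force: [-0.4, -0.1, -1.0]
grip_width: 0.026
t 29.8 tcp [0.4997 0.0068 0.166 ] yaw 12.69 tiltz [-0.0316  0.0042 -0.9995] shift mm [ 61.8 192.1  12. ] turn -0.154
[[ 0.701 -0.136  0.022]
 [ 0.683 -0.255  0.022]
 [ 0.517 -0.227  0.022]
 [ 0.538 -0.108  0.022]] [ 0.6096812  -0.18133204  0.022     ]
```

View pics/w21.png

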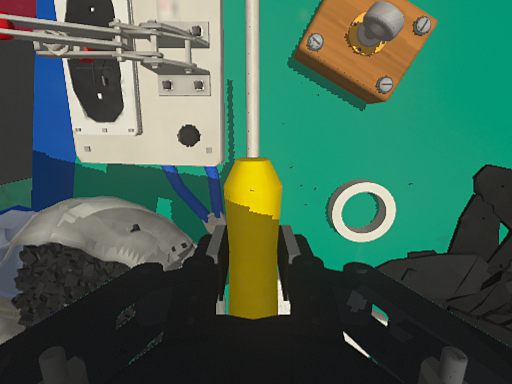

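```bash
python3 -c "
from h import *
b=cv2.imread('pics/w21.png'); cv2.imwrite('pics/w21c.png',crop(b,335,0,80,65,8))"
```

```text
(no output)
```

View pics/w21c.png

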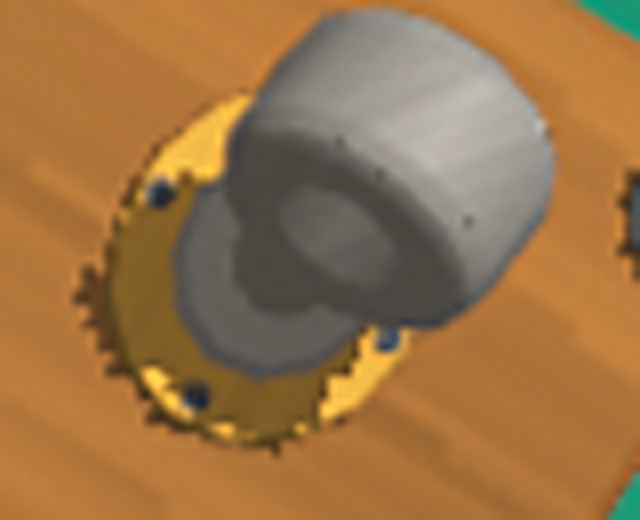

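```bash
python3 -m creep '-1 6 16 0 0;-1 10 32 0 0;-1 10 32 0 0;-1 10 32 0 0;-1 10 32 0 0;-1 10 32 0 0;-1 4 14 0 -0.05;-1 0 0 0 -0.05;-1 0 0 0 -0.05;-1 0 0 0 0'|sed -n 2,5p; python3 -c "
from h import *
need([.604,-.175,.06],np.radians(21.5))
b=get_image('wrist')[:,:,::-1]; cv2.imwrite('pics/w22.png',b)"
```

```text
tcp_pos: [0.6041, -0.1741, 0.1678]
orientation: [0.983, 0.182, -0.014, -0.004]
ft_force: [-0.2, 0.3, -0.9]
grip_width: 0.0267
t 30.68 tcp [ 0.6041 -0.1741  0.1678] yaw 20.97 tiltz [-0.0284  0.0031 -0.9996] shift mm [  2.3   2.2 107.7] turn -0.009
```

View pics/w22.png

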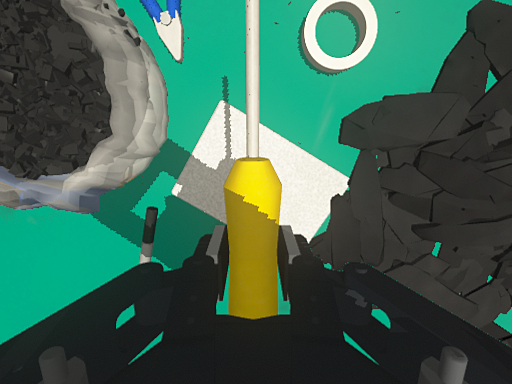

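```bash
python3 -m creep '-1 1 1 10 0;-1 1 1 25 0;-1 0 0 28 0;-1 0 0 25 0;-1 0 0 15 0;-1 0 0 5 0;-1 0 0 0 0;-1 0 0 0 0'|sed -n 2,5p; python3 -c "
from h import *
need([.604,-.175,.011],np.radians(21.5))
print([drv(y)[2].round(4) for y in (-.139,-.049,0,.049)])"
```

```text
tcp_pos: [0.6037, -0.1724, 0.0553]
orientation: [0.985, 0.173, -0.013, -0.003]
ft_force: [0.4, -0.4, -0.1]
grip_width: 0.0265
t 31.4 tcp [ 0.6037 -0.1724  0.0553] yaw 19.99 tiltz [-0.0261  0.0025 -0.9997] shift mm [ 0.4  3.  44.3] turn -0.026
[np.float64(0.0833), np.float64(0.0822), np.float64(0.0817), np.float64(0.0811)]
```

```bash
python3 -m creep '-1 0 1 8 0;-1 0 1 12 0;-1 0 0 10 0;-1 0 0 4 0;-1 0 0 0 0;-1 0 0 0 0'|sed -n 2,5p; python3 -c "
from h import *
need([.604,-.175,.011],np.radians(21.5))
print([drv(y)[2].round(4) for y in (-.139,-.049,0,.049)])"
```

```text
tcp_pos: [0.6053, -0.1749, 0.0208]
orientation: [0.985, 0.173, -0.01, -0.002]
ft_force: [-0.1, 0.6, -1.0]
grip_width: 0.0265
t 31.9 tcp [ 0.6053 -0.1749  0.0208] yaw 19.91 tiltz [-2.140e-02  8.000e-04 -9.998e-01] shift mm [-1.1 -0.3  9.8] turn -0.028
[np.float64(0.0483), np.float64(0.0476), np.float64(0.0472), np.float64(0.0468)]
```

```bash
python3 -m creep '-1 0 0 4 0;-1 0 0 3 0;-1 0 0 0 0'|sed -n 2,5p; python3 -m creep '-1 0 0 2 0;-1 0 0 1 0;-1 0 0 0 0'|sed -n 2,5p;python3 -c "
from h import *
print([drv(y)[2].round(4) for y in (-.139,-.049,0,.049)])"
```

```text
tcp_pos: [0.6056, -0.1751, 0.0138]
orientation: [0.985, 0.173, -0.01, -0.002]
ft_force: [-0.2, 0.3, -0.9]
grip_width: 0.0264
tcp_pos: [0.6058, -0.1751, 0.0108]
orientation: [0.985, 0.173, -0.01, -0.002]
ft_force: [0.2, -0.8, -1.2]
grip_width: 0.0265
[np.float64(0.0382), np.float64(0.0376), np.float64(0.0372), np.float64(0.0369)]
```

```bash
python3 -m creep '-1 0 0 1 0;-1 0 0 0 0'|sed -n 2,5p; python3 -m creep '-0.3 0 0 0 0;-0.2 0 0 0 0;0 0 0 0 0;0.1 0 0 0 0;0.2 0 0 0 0;0.2 0 0 0 0;0.2 0 0 0 0'|sed -n 2,5p; python3 -c "
from h import *
cv2.imwrite('pics/w23.png',get_image('wrist')[:,:,::-1])"
```

```text
tcp_pos: [0.6058, -0.1751, 0.0099]
orientation: [0.985, 0.173, -0.01, -0.002]
ft_force: [0.4, -0.4, -0.5]
grip_width: 0.0265
tcp_pos: [0.6064, -0.1753, 0.0106]
orientation: [0.985, 0.173, -0.009, -0.001]
ft_force: [0.2, 0.5, -0.8]
grip_width: 0.051
```

View pics/w23.png

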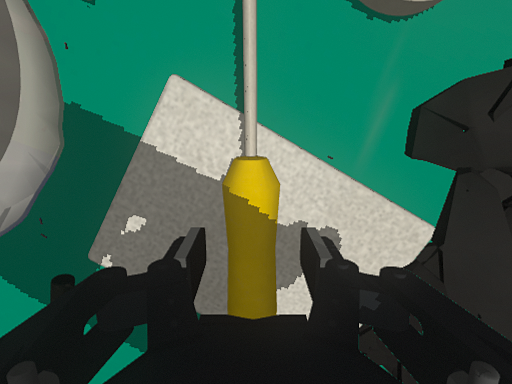

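Released; the driver rests on the pad. Lift clear slowly, then look.

```bash
python3 -m creep '0.2 0 0 -4 0;0.2 0 0 -10 0;0.2 0 0 -20 0;0.2 0 0 -30 0;0.2 0 0 -35 0;0.2 0 0 -35 0;0.2 0 0 -20 0;0.2 0 0 -5 0;0.2 0 0 0 0'|sed -n 2,5p; python3 - <<'E'
from h import *
for n in ('scene','top'): cv2.imwrite(f'pics/{n}24.png',get_image(n)[:,:,::-1])
c=calibration('wrist');im=get_image('wrist')[:,:,::-1];cv2.imwrite('pics/w24.png',im)
hsv=cv2.cvtColor(im.copy(),cv2.COLOR_BGR2HSV)
m=cv2.inRange(hsv,(20,120,100),(35,255,255))
n,l,st,ce=cv2.connectedComponentsWithStats(m);i=1+np.argmax(st[1:,4])
ys,xs=np.where(l==i);P=np.array([ray('wrist',a,b,.036,c)[:2] for a,b in zip(xs,ys)])
q=P.mean(0);w,V=np.linalg.eigh(np.cov(P.T));a=V[:,1];pr=(P-q)@a
print('handle',q,np.degrees(np.arctan2(a[1],a[0])),pr.min(),pr.max())
E
```

```text
tcp_pos: [0.6087, -0.175, 0.1816]
orientation: [0.985, 0.173, -0.009, -0.001]
ft_force: [-0.4, 0.6, -0.6]
grip_width: 0.0511
handle [ 0.60620752 -0.17614803] 110.36171946504805 -0.05153683223292841 0.04731405973317595
```

View pics/w24.png

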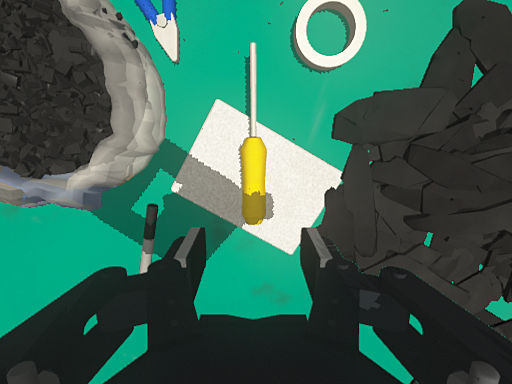

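View pics/scene24.png

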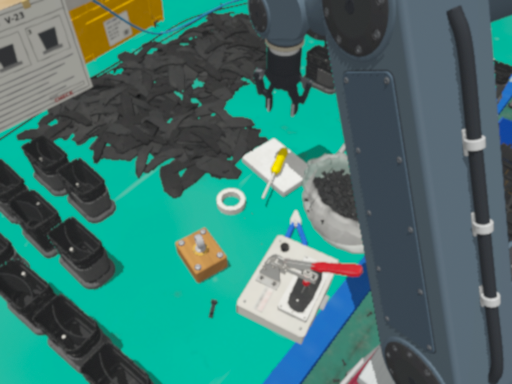

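```bash
python3 -c "
from bench import *
print(sign_off())"
```

```text
the job is handed in; nothing more can be done
None
```

I turned the eye clockwise to its stop with the screwdriver shaft, drew the shaft out and laid the driver back on the foam pad. The job was handed in at about 33 s; `sign_off` gave no verdict.

- **Turning the eye:** The shaft went about 45 mm past the loop's centre, with no side force felt. I turned the eye by roughly 0.7 rad. The torque then rose from about 0.08 N m to an average of about 0.25 N m, and in the wrist pictures the ring stopped following the shaft. I held it there for about half a second, then backed off and withdrew.
- **Insert:** In the pictures its pin holes kept their place relative to the block, so it did not appear to spin. That check is only good to a few degrees.
- **Final checks:** The handle's middle is at about (0.606, -0.176), about 7 mm from the pad's centre, with the driver lying flat. The gripper is open and clear above it, and the nippers, tape and clip look unmoved. The marker is seen only partly, and nothing came near it.

**What failed or disagreed:**
- **Grasping:** The first two grasps closed on nothing. The pictures put the fingertips about 18 mm behind the reported TCP, not 19 mm ahead of it. I corrected the height by the pictures and the third grasp held.
- **Tilt:** The tool drifted to about 3° of tilt during fast turns, which I allowed for when lining up.
- **Not measured:** Single torque readings scatter by about 0.1 N m, so the nip rests on averages. I could not check the eye's angle against its stop to within 0.035 rad, nor measure the 18 N contact force directly. I infer both from the torque and the stall.

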